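# Change the part vials in the welding bench rack

## Task

Change over the part vials at the welding bench: lift the locking bar off the rack and rest it level in the notches of the stand, then stand every empty, uncapped vial upright in the wooden carrier, one to a cell, and put every full, capped vial fully down into a hole of the rack. When all that is done, lay the bar back in both notches of the rack, centred and level, to lock the vials in; leave the spectacles and the bottle alone.

Things in the scene. Friction and masses are not known exactly. Their poses are not given: they have to be found in the camera images.
- rack: Bench-fixed vial rack: aluminium block 60 (x) x 262 (y) x 45 mm high with a row of four round blind holes, 27 mm wide and 35 mm deep (floor 10 mm above the bench), on x = 0 at y = -64, -28, +28, +64 mm. At y = -122 and +122 mm a post (22 x 14 mm) carries an upward-open 90 degree V notch across the top, its tips 132 mm above the bench; nothing in between. Origin: centre of the underside, z up.
- rack_saddle (a point): Where the bar's centre lies when the bar rests fully in both V notches of the rack: midway between the posts, 124 mm above the bench; rack axes, the bar lies along y. It then clears by 12 mm the top of a seated capped vial.
- stand: Bench-fixed stand: green base plate 70 (x) x 190 (y) x 8 mm with two V-blocks at y = -80 and +80 mm (40 x 16 mm), each with an upward-open 90 degree V notch, tips 60 mm above the bench. Origin: centre of the underside, z up.
- stand_saddle (a point): Where the bar's centre lies when the bar rests fully in both notches of the stand, 52 mm above the bench; stand axes, the bar lies along y.
- bar: Locking bar: loose steel rod 12 mm in diameter, 280 mm long along its own y, with a black square grip sleeve 16 x 16 mm and 44 mm long at its middle; 0.25 kg or so. Origin: centre of the bar. At the start it lies in the rack's notches over the vials. It may lie rolled about its own y.
- crate: Loose wooden carrier, 112 (x) x 136 (y) x 45 mm high, 0.7 kg or so, floor 6 mm, walls 4 mm: two rows of three square cells, each 40 x 40 mm inside, with a solid 24 mm wide spine along y between the rows. Origin: centre of the underside, z up.
- crate_cell0 (a point): Centre of the floor of the carrier's cell 0, 6 mm above its underside, at x = -32, y = -44 mm of the carrier; its axes.
- crate_cell1 (a point): Centre of the floor of the carrier's cell 1, 6 mm above its underside, at x = -32, y = 0 mm of the carrier; its axes.
- crate_cell2 (a point): Centre of the floor of the carrier's cell 2, 6 mm above its underside, at x = -32, y = 44 mm of the carrier; its axes.
- crate_cell3 (a point): Centre of the floor of the carrier's cell 3, 6 mm above its underside, at x = 32, y = -44 mm of the carrier; its axes.
- crate_cell4 (a point): Centre of the floor of the carrier's cell 4, 6 mm above its underside, at x = 32, y = 0 mm of the carrier; its axes.
- crate_cell5 (a point): Centre of the floor of the carrier's cell 5, 6 mm above its underside, at x = 32, y = 44 mm of the carrier; its axes.
- empty0: Empty vial without a cap: amber glass cylinder 24 mm in diameter, 84 mm tall, open top, flat bottom, 30 g. Origin: centre of its bottom, z along the vial. If present it starts in rack hole 0.
- empty1: Empty vial without a cap: amber glass cylinder 24 mm in diameter, 84 mm tall, open top, flat bottom, 30 g. Origin: centre of its bottom, z along the vial. If present it starts in rack hole 1.
- empty2: Empty vial without a cap: amber glass cylinder 24 mm in diameter, 84 mm tall, open top, flat bottom, 30 g. Origin: centre of its bottom, z along the vial. If present it starts in rack hole 2.
- empty3: Empty vial without a cap: amber glass cylinder 24 mm in diameter, 84 mm tall, open top, flat bottom, 30 g. Origin: centre of its bottom, z along the vial. If present it starts in rack hole 3.
- full0: Full vial with a cap: amber glass cylinder 24 mm in diameter and 76 mm tall, filled with metal parts, and above it a black cap 26 mm in diameter and 20 mm tall, 96 mm in all, flat bottom, 60 g. Origin: centre of its bottom, z along the vial. If present it starts in carrier cell 0.
- full1: Full vial with a cap: amber glass cylinder 24 mm in diameter and 76 mm tall, filled with metal parts, and above it a black cap 26 mm in diameter and 20 mm tall, 96 mm in all, flat bottom, 60 g. Origin: centre of its bottom, z along the vial. If present it starts in carrier cell 1.
- full2: Full vial with a cap: amber glass cylinder 24 mm in diameter and 76 mm tall, filled with metal parts, and above it a black cap 26 mm in diameter and 20 mm tall, 96 mm in all, flat bottom, 60 g. Origin: centre of its bottom, z along the vial. If present it starts in carrier cell 2.
- full3: Full vial with a cap: amber glass cylinder 24 mm in diameter and 76 mm tall, filled with metal parts, and above it a black cap 26 mm in diameter and 20 mm tall, 96 mm in all, flat bottom, 60 g. Origin: centre of its bottom, z along the vial. If present it starts in carrier cell 3.
- full4: Full vial with a cap: amber glass cylinder 24 mm in diameter and 76 mm tall, filled with metal parts, and above it a black cap 26 mm in diameter and 20 mm tall, 96 mm in all, flat bottom, 60 g. Origin: centre of its bottom, z along the vial. If present it starts in carrier cell 4.
- full5: Full vial with a cap: amber glass cylinder 24 mm in diameter and 76 mm tall, filled with metal parts, and above it a black cap 26 mm in diameter and 20 mm tall, 96 mm in all, flat bottom, 60 g. Origin: centre of its bottom, z along the vial. If present it starts in carrier cell 5.
- spectacles: Finished black spectacle frame standing on the bench, temples towards its +x: 125 x 128 x 42 mm, loose. Origin: underside, under the bridge. Leave alone.
- oil_bottle: Small white bottle, 40 mm in diameter, 90 mm tall, loose. Origin: centre of the underside. Leave alone.

How it is judged:
On the way, in this order (a step that is already met when the one before it is completed fails the run):
1. the bar rests level in both notches of the stand, released (distance between bar and stand_saddle below 0.02 m and z of bar in the frame of stand_saddle between -0.005 and 0.005 m and x of bar in the frame of stand_saddle between -0.005 and 0.005 m and angle between the y axis of bar and the y axis of stand, either way round below 0.05 rad and linear speed of bar below 0.03 m/s and contact force between bar and the fingers below 0.1 N), for 0.2 s.
2. every empty vial stands upright in its own carrier cell and every full vial is fully down in a rack hole, released (angle between each of empty0, empty1, empty2, empty3's own z axis and vertical below 0.15 rad and ((horizontal distance between empty0 and crate_cell0 below 0.014 m and z of empty0 in the frame of crate_cell0 between -0.006 and 0.006 m) or (horizontal distance between empty0 and crate_cell1 below 0.014 m and z of empty0 in the frame of crate_cell1 between -0.006 and 0.006 m) or (horizontal distance between empty0 and crate_cell2 below 0.014 m and z of empty0 in the frame of crate_cell2 between -0.006 and 0.006 m) or (horizontal distance between empty0 and crate_cell3 below 0.014 m and z of empty0 in the frame of crate_cell3 between -0.006 and 0.006 m) or (horizontal distance between empty0 and crate_cell4 below 0.014 m and z of empty0 in the frame of crate_cell4 between -0.006 and 0.006 m) or (horizontal distance between empty0 and crate_cell5 below 0.014 m and z of empty0 in the frame of crate_cell5 between -0.006 and 0.006 m)) and linear speed of each of empty0, empty1, empty2, empty3, full0, full1, full2, full3, full4, full5 below 0.03 m/s and contact force between each of empty0, empty1, empty2, empty3, full0, full1, full2, full3, full4, full5 and the fingers below 0.1 N and ((horizontal distance between empty1 and crate_cell0 below 0.014 m and z of empty1 in the frame of crate_cell0 between -0.006 and 0.006 m) or (horizontal distance between empty1 and crate_cell1 below 0.014 m and z of empty1 in the frame of crate_cell1 between -0.006 and 0.006 m) or (horizontal distance between empty1 and crate_cell2 below 0.014 m and z of empty1 in the frame of crate_cell2 between -0.006 and 0.006 m) or (horizontal distance between empty1 and crate_cell3 below 0.014 m and z of empty1 in the frame of crate_cell3 between -0.006 and 0.006 m) or (horizontal distance between empty1 and crate_cell4 below 0.014 m and z of empty1 in the frame of crate_cell4 between -0.006 and 0.006 m) or (horizontal distance between empty1 and crate_cell5 below 0.014 m and z of empty1 in the frame of crate_cell5 between -0.006 and 0.006 m)) and ((horizontal distance between empty2 and crate_cell0 below 0.014 m and z of empty2 in the frame of crate_cell0 between -0.006 and 0.006 m) or (horizontal distance between empty2 and crate_cell1 below 0.014 m and z of empty2 in the frame of crate_cell1 between -0.006 and 0.006 m) or (horizontal distance between empty2 and crate_cell2 below 0.014 m and z of empty2 in the frame of crate_cell2 between -0.006 and 0.006 m) or (horizontal distance between empty2 and crate_cell3 below 0.014 m and z of empty2 in the frame of crate_cell3 between -0.006 and 0.006 m) or (horizontal distance between empty2 and crate_cell4 below 0.014 m and z of empty2 in the frame of crate_cell4 between -0.006 and 0.006 m) or (horizontal distance between empty2 and crate_cell5 below 0.014 m and z of empty2 in the frame of crate_cell5 between -0.006 and 0.006 m)) and ((horizontal distance between empty3 and crate_cell0 below 0.014 m and z of empty3 in the frame of crate_cell0 between -0.006 and 0.006 m) or (horizontal distance between empty3 and crate_cell1 below 0.014 m and z of empty3 in the frame of crate_cell1 between -0.006 and 0.006 m) or (horizontal distance between empty3 and crate_cell2 below 0.014 m and z of empty3 in the frame of crate_cell2 between -0.006 and 0.006 m) or (horizontal distance between empty3 and crate_cell3 below 0.014 m and z of empty3 in the frame of crate_cell3 between -0.006 and 0.006 m) or (horizontal distance between empty3 and crate_cell4 below 0.014 m and z of empty3 in the frame of crate_cell4 between -0.006 and 0.006 m) or (horizontal distance between empty3 and crate_cell5 below 0.014 m and z of empty3 in the frame of crate_cell5 between -0.006 and 0.006 m)) and angle between each of full0, full1, full2, full3, full4, full5's own z axis and vertical below 0.08 rad and x of full0 in the frame of rack between -0.004 and 0.004 m and z of full0 in the frame of rack between 0.005 and 0.015 m and (y of full0 in the frame of rack between -0.068 and -0.06 m or y of full0 in the frame of rack between -0.032 and -0.024 m or y of full0 in the frame of rack between 0.024 and 0.032 m or y of full0 in the frame of rack between 0.06 and 0.068 m) and x of full1 in the frame of rack between -0.004 and 0.004 m and z of full1 in the frame of rack between 0.005 and 0.015 m and (y of full1 in the frame of rack between -0.068 and -0.06 m or y of full1 in the frame of rack between -0.032 and -0.024 m or y of full1 in the frame of rack between 0.024 and 0.032 m or y of full1 in the frame of rack between 0.06 and 0.068 m) and x of full2 in the frame of rack between -0.004 and 0.004 m and z of full2 in the frame of rack between 0.005 and 0.015 m and (y of full2 in the frame of rack between -0.068 and -0.06 m or y of full2 in the frame of rack between -0.032 and -0.024 m or y of full2 in the frame of rack between 0.024 and 0.032 m or y of full2 in the frame of rack between 0.06 and 0.068 m) and x of full3 in the frame of rack between -0.004 and 0.004 m and z of full3 in the frame of rack between 0.005 and 0.015 m and (y of full3 in the frame of rack between -0.068 and -0.06 m or y of full3 in the frame of rack between -0.032 and -0.024 m or y of full3 in the frame of rack between 0.024 and 0.032 m or y of full3 in the frame of rack between 0.06 and 0.068 m) and x of full4 in the frame of rack between -0.004 and 0.004 m and z of full4 in the frame of rack between 0.005 and 0.015 m and (y of full4 in the frame of rack between -0.068 and -0.06 m or y of full4 in the frame of rack between -0.032 and -0.024 m or y of full4 in the frame of rack between 0.024 and 0.032 m or y of full4 in the frame of rack between 0.06 and 0.068 m) and x of full5 in the frame of rack between -0.004 and 0.004 m and z of full5 in the frame of rack between 0.005 and 0.015 m and (y of full5 in the frame of rack between -0.068 and -0.06 m or y of full5 in the frame of rack between -0.032 and -0.024 m or y of full5 in the frame of rack between 0.024 and 0.032 m or y of full5 in the frame of rack between 0.06 and 0.068 m)), for 0.2 s.
3. the bar lies in both notches of the rack again, released (distance between bar and rack_saddle below 0.02 m and z of bar in the frame of rack_saddle between -0.005 and 0.005 m and x of bar in the frame of rack_saddle between -0.005 and 0.005 m and angle between the y axis of bar and the y axis of rack, either way round below 0.05 rad and linear speed of bar below 0.03 m/s and contact force between bar and the fingers below 0.1 N), for 0.2 s.
At the end, for the whole second after the job is handed in: Bar at rest in both rack notches (centre within 20 mm, height 5 mm, 0.05 rad); full vials upright (0.08 rad) in rack holes, within 4 mm of the axis and 5 mm of the floor; empty vials upright (0.15 rad) on carrier cell floors, within 14 mm of centre; all released (all of step 2 and all of step 3); the robot touches nothing.
It fails at once if the spectacles is pushed more than 30 mm or tipped (distance of spectacles from where it was at the start of the episode above 0.03 m or angle between spectacles's own z axis and vertical above 0.5 rad).
It fails at once if the oil bottle is pushed more than 30 mm or tipped (distance of oil_bottle from where it was at the start of the episode above 0.03 m or angle between oil_bottle's own z axis and vertical above 0.5 rad).
Of empty0, empty1, empty2, empty3 only 2 to 3 are there at a start; the rules pass over those that are not, and their reading is None.
Of full0, full1, full2, full3, full4, full5 only 2 to 3 are there at a start; the rules pass over those that are not, and their reading is None.
At some moment in a run one of crate may be knocked a few centimetres aside while the robot is not near it.
Once in a run the grip may slacken for a moment while it holds something.
It also fails if it takes over 210 s, if anything falls off the work surface, if the arm or the gripper's body presses on something with over 40 N, if the wrist force passes 120 N, or if a joint passes its speed limit or range.

## Robot

A 6-joint arm with a two-finger parallel gripper is mounted at the origin on the work surface. World frame = base frame: x ahead of the robot, y to its left, z up, the work surface at z = 0. Lengths are in m, angles in rad, forces in N, time in s.
With the tool pointing down it reaches from about 0.35 to 0.875 m from the base axis. Payload 4.2 kg.
Tool frame: the origin (TCP) lies at the very end of the fingers, on their centre line; the grasp point (between the pads) lies 19 mm behind it; z points along the fingers, y is the line along which they close (so a half turn about z gives the same grasp; the last joint's range is limited). The gripper opens to 87 mm and grips with 3 to 60 N. Pads are 19 mm wide; open, the fingers measure 117 mm over their backs; the gripper's body (75 mm by 190 mm) begins 51 mm behind the grasp point.
Start: joints at [-0.917, 0.385, 0.008, 0, -1.194, -0.259], TCP at [0.24, -0.577, 0.195] pointing down, gripper open.
Joint ranges: [-3.14, 3.14], [-1.21, 2.06], [-1.07, 1.41], [-3.16, 2.05], [-2.99, -0.16], [-3.1, 3.1]. Speed limits (rad/s): [2.79, 2.79, 3.14, 3.14, 3.14, 3.14].

## Interface

Orientations are given as a rotation vector (axis times angle).
In Python, from bench import get_state, imaging, finish_job gives the robot as it stands.
- The arm moves only by the tool send_rows, never from a script. Its arguments are lists of equal length, an entry for each row: "slide": the shift along the tool's x, y, z in mm, a list of three; "rot": the turn, a rotation vector about the tool's x, y, z in rad, a list of three; "grip": the finger opening in mm, from 0 to 87. In form: {"slide": [[dx, dy, dz], ...], "rot": [[ax, ay, az], ...], "grip": [grip, ...]}. A call has 1 to 12 rows; each row is the pose to reach, as a shift and turn from the pose commanded when the call began, along the tool's axes at that moment; what a row does not reach only later rows make up. A row lasts 1/12 s, in which the tool goes at most 41.7 mm and 7.16 degrees, less where a joint would pass 70% of its speed; a pose out of reach is approached as far as the arm can. A call with a gripper value outside its range is refused whole. The fingers move at their own pace and stop on an object; "force" is the grip in N (left out, the last holds). Time passes only in rows, so rows that repeat a pose let the fingers close. It gives the time, the measured TCP pose, the force, the opening and the grip force at its end, in the units of the state.
- get_state(): the state, without advancing time (a new reading comes with each control period).
- imaging.get_image(name): name is "scene" or "top" or "wrist"; returns a dict with "color" (384x512x3 uint8, red, green, blue), "fx", "fy", "cx", "cy" (pixels), "extrinsics" (4x4, takes a point from world to camera coordinates). Camera axes: x right, y up, looking along -z (the intrinsics and any distortion apply to the point x, -y, -z); pixel columns grow to the right and rows downward; lengths in m; the calibration is good to about 2 mm. The wrist camera is an equidistant fisheye: a pixel r from the principal point sees the ray r / f radians off the axis. A picture is of the moment at which its call begins. There is no depth.
- finish_job(): hands the job in; it is judged then, once.
The state is a dict: "time_s": time; "joints": joint angles; "joint_vel": joint speeds; "joint_efforts": joint torques, N m; "ee_pos": TCP position; "tool_rot": TCP orientation; "ft_force": force on the tool from outside, world axes, zero at the start; "moment": the same for the moment, N m; "grip_width": finger opening in m; "grasp_force": force on a finger pad.
Only numpy, scipy, OpenCV 4.12 (cv2) and the standard library are available. Lean on these libraries where they do the work, as an engineer would, in place of code of your own. Each camera call takes 0.05 s, during which the arm holds its last target. There are 200 camera calls.

## Working session

There is one attempt and no reset: what is moved stays moved. The work goes in short steps, Python scripts to look and compute and a tool call to move; the robot and the scene stay as the last step left them, time stands still between calls to the robot, and variables do not carry over. Pictures are saved under pics/ and viewed, at most 14 in all, crops included, and the job is handed in when it is done.

Besides the shell and the picture viewer there is one more tool, called after "Call:" by a JSON object that holds its "method" and its "body". send_rows: Moves the arm, as the interface text tells. Its arguments: {"type":"object","properties":{"slide":{"type":"array","items":{"type":"array","items":{"type":"number"}}},"rot":{"type":"array","items":{"type":"array","items":{"type":"number"}}},"grip":{"type":"array","items":{"type":"number"}},"force":{"type":"number"}},"required":["slide","rot","grip"]}

```bash
mkdir -p pics; ls; cat > h.py <<'E'
import numpy as np, cv2
from scipy.spatial.transform import Rotation as R
from bench import get_state, imaging, finish_job
def grab(n,f):
    im=imaging.get_image(n); np.savez('pics/'+f+'.npz',**im); cv2.imwrite('pics/'+f+'.png',im['color'][:,:,::-1]); return im
E
python3 - <<'E'
from h import *
s=get_state(); print({k:np.round(v,4) for k,v in s.items()})
a=grab('top','t0');b=grab('scene','s0')
for i in (a,b): print(i['fx'],i['fy'],i['cx'],i['cy'],np.round(i['extrinsics'],4).tolist(),[k for k in i])
E
```

```text
pics
{'time_s': np.float64(0.0), 'joints': array([-9.174e-01,  3.856e-01,  6.600e-03, -5.000e-04, -1.194e+00,
       -2.586e-01]), 'joint_vel': array([-0.0006, -0.0022, -0.0016,  0.0009, -0.0023, -0.002 ]), 'joint_efforts': array([ 1.00000e-04, -3.90669e+01,  1.87402e+01,  4.21960e+00,
        1.10000e-02, -2.00000e-04]), 'ee_pos': array([ 0.2402, -0.5763,  0.1936]), 'tool_rot': array([ 0.6158, -3.0801, -0.0033]), 'ft_force': array([ 0.5589, -0.0641, -0.1294]), 'moment': array([ 0.0313,  0.005 , -0.0131]), 'grasp_force': np.float64(0.0), 'grip_width': np.float64(0.0872)}
368.11222745702634 368.11222745702634 255.34445455952104 193.03745787536815 [[0.0234, -0.9997, -0.0034, -0.0018], [0.9752, 0.0221, 0.2201, -0.5836], [-0.22, -0.0085, 0.9755, -1.0322], [0.0, 0.0, 0.0, 1.0]] ['color', 'fx', 'fy', 'cx', 'cy', 'extrinsics']
483.1310039717197 483.1310039717197 251.19297927445822 192.10540510714807 [[-0.7389, 0.6734, -0.0217, 0.4198], [-0.4681, -0.4899, 0.7354, 0.1884], [0.4846, 0.5536, 0.6772, -1.4987], [0.0, 0.0, 0.0, 1.0]] ['color', 'fx', 'fy', 'cx', 'cy', 'extrinsics']
```

View pics/t0.png

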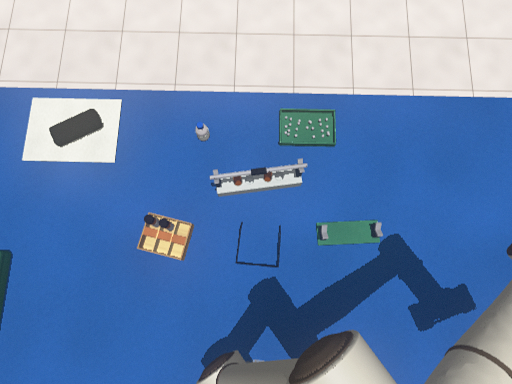

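View pics/s0.png

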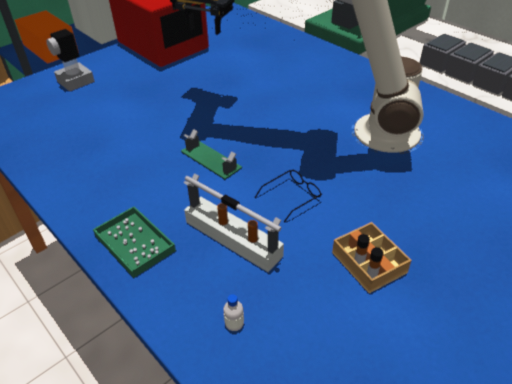

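The top view shows the crate at about (166,236), the rack with the bar at (258,178), the stand at (349,232), the spectacles at (258,245) and the bottle at (202,131). There are two capped vials in the crate and two empties in the rack. I'll zoom in to get corners.

```bash
python3 - <<'E'
import cv2,numpy as np
t=cv2.imread('pics/t0.png');s=cv2.imread('pics/s0.png')
def c(i,x,y,w,h,k): return cv2.resize(i[y:y+h,x:x+w],None,fx=k,fy=k,interpolation=cv2.INTER_CUBIC)
# top: rack 200..320x150..200 x6 ; crate 130..200x205..265 ; stand 310..390
o=np.zeros((600,800,3),np.uint8)
o[:276,:]=0
a=c(t,200,152,114,46,7); o[:a.shape[0],:798]=a      #322
b=c(t,132,208,64,56,4.9); b=c(t,132,208,66,55,5); o[324:599,:330]=b
d=c(t,310,212,78,36,5); o[324:504,400:790]=d
cv2.imwrite('pics/t0z.png',o)
o=np.zeros((600,800,3),np.uint8)
a=c(s,180,172,108,100,4); o[:400,:432]=a
b=c(s,328,218,86,74,4); o[:296,444:788]=b
d=c(s,178,128,68,52,4); o[300:508,444:716]=d
cv2.imwrite('pics/s0z.png',o)
E
```

```text
(no output)
```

View pics/t0z.png

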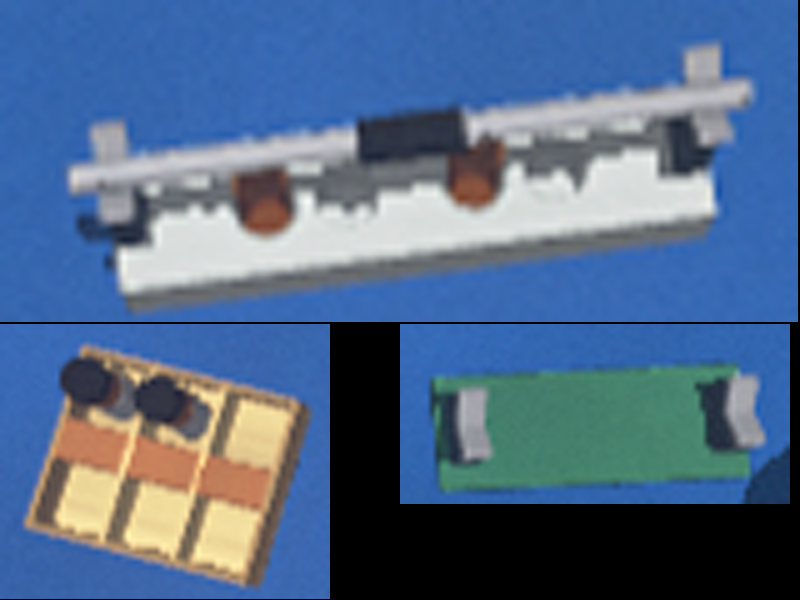

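View pics/s0z.png

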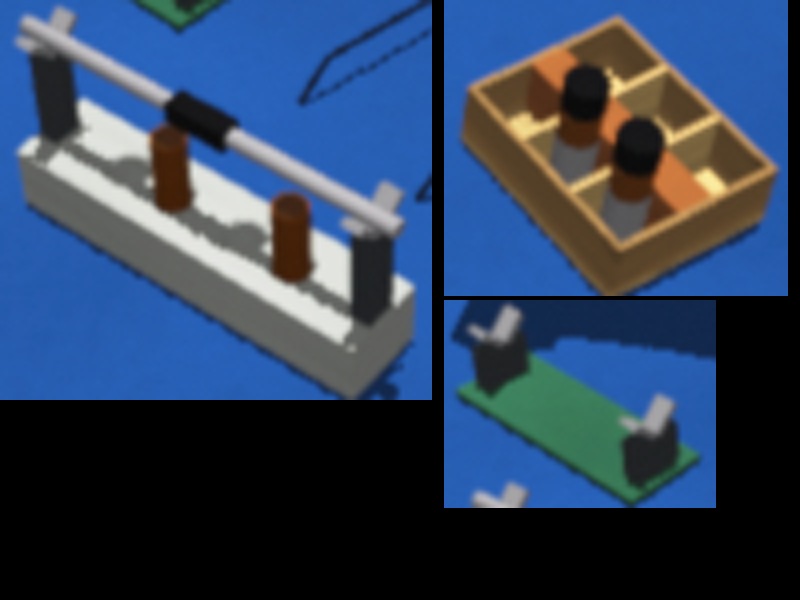

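Top zoom: the rack's near face, sleeve, crate rim corners, two cap tops and the stand plate corners are all readable. Scene zoom: the same corners from the far side. The two empties stand at about (170,130) and (290,200) in the zoom. Next I'll fit poses to these points.

```bash
cat >> h.py <<'E'
def proj(im,P):
    E=im['extrinsics'];p=np.atleast_2d(P)@E[:3,:3].T+E[:3,3]
    return np.c_[im['fx']*p[:,0]/-p[:,2]+im['cx'], -im['fy']*p[:,1]/-p[:,2]+im['cy']]
def unproj(im,px,z):
    E=im['extrinsics'];c=-E[:3,:3].T@E[:3,3]
    d=E[:3,:3].T@np.array([(px[0]-im['cx'])/im['fx'],-(px[1]-im['cy'])/im['fy'],-1])
    return c+d*(z-c[2])/d[2]
def world(q,L):
    L=np.atleast_2d(L);c,s=np.cos(q[2]),np.sin(q[2])
    return np.c_[q[0]+c*L[:,0]-s*L[:,1],q[1]+s*L[:,0]+c*L[:,1],L[:,2]]
def fit(q0,obs):
    # obs: list of (im, local pts, pixels)
    from scipy.optimize import least_squares
    f=lambda q:np.concatenate([(proj(i,world(q,L))-p).ravel() for i,L,p in obs])
    return least_squares(f,q0,loss='soft_l1')
E
cat > fit0.py <<'E'
from h import *
T=dict(np.load('pics/t0.npz'));S=dict(np.load('pics/s0.npz'))
def z(k,ox,oy,dx,dy): return lambda p:(np.array(p,float)-[dx,dy]+.5)/k-.5+[ox,oy]
tr=z(7,200,152,0,0);tc=z(5,132,208,0,324);ts=z(5,310,212,400,324)
sr=z(4,180,172,0,0);sc=z(4,328,218,444,0);ss=z(4,178,128,444,300)
def rep(n,q0,obs):
    r=fit(q0,obs);print(n,np.round(r.x,4))
    for i,L,p in obs: print('  res',np.round(proj(i,world(r.x,L))-p,1).tolist())
    return r.x
h=.056;k=.068
# crate: +y is left in top, +x up
rep('crate',[.45,.25,.2],[(T,[[h,k,.045],[h,-k,.045],[-h,-k,.045],[-h,k,.045]],tc([(84,346),(300,400),(246,582),(28,526)])),
 (S,[[h,-k,.045],[-h,-k,.045],[-h,k,.045],[h,k,.045]],sc([(472,88),(618,18),(776,168),(620,248)]))])
h,k=.03,.131
rep('rack',[.6,0,0.1],[(T,[[-h,k,.045],[-h,-k,.045]],tr([(119,291),(717,217)])),
 (S,[[h,-k,.045],[-h,k,.045],[h,k,.045],[h,-k,0],[h,k,0],[-h,k,0]],sr([(20,152),(412,290),(350,350),(28,205),(354,397),(408,340)]))])
rep('bar',[.6,0,0.1],[(T,[[0,.14,.124],[0,-.14,.124]],tr([(72,180),(750,92)])),(S,[[0,-.14,.124],[0,.14,.124]],sr([(22,32),(398,226)]))])
h,k=.035,.095
rep('stand',[.45,-.25,0],[(T,[[h,k,.008],[h,-k,.008],[-h,-k,.008],[-h,k,.008]],ts([(433,378),(737,365),(750,475),(443,489)])),
 (S,[[h,-k,.008],[h,k,.008],[-h,k,.008]],ss([(458,393),(632,500),(700,456)]))])
for p in tc([(87,381),(160,399)]): print('cap',unproj(T,p,.102).round(3))
for p in sc([(585,78),(638,130)]): print('capS',unproj(S,p,.102).round(3))
for p in sr([(170,135),(291,204)]): print('emptyS',unproj(S,p,.094).round(3))
print('bottle',unproj(T,(202,128),.09).round(3))
for p in [(241,222),(280,226),(279,266),(237,263)]: print('spec',unproj(T,p,.03).round(3))
E
python3 fit0.py
```

```text
crate [ 0.4541  0.2796 -0.2247]
  res [[-0.5, -0.5], [-0.3, -0.3], [-0.4, 0.2], [-1.0, -0.1]]
  res [[-1.6, -0.9], [-0.1, -1.2], [0.5, -0.6], [-0.2, 0.2]]
rack [0.6359 0.0065 0.1487]
  res [[-0.6, -0.6], [-0.8, -0.5]]
  res [[-0.6, -1.0], [0.7, -0.9], [0.2, 0.1], [-0.6, -1.7], [-0.8, 1.0], [1.2, -0.7]]
bar [0.6361 0.0045 0.1643]
  res [[-0.4, -0.0], [-0.2, -0.8]]
  res [[0.0, -2.6], [0.0, -0.1]]
stand [ 0.4806 -0.2724  0.065 ]
  res [[-0.7, -0.5], [-0.1, -0.5], [-0.0, 0.3], [-0.9, 0.1]]
  res [[-0.8, -1.9], [-0.3, -0.5], [0.4, -1.4]]
cap [0.493 0.311 0.102]
cap [0.484 0.269 0.102]
capS [0.486 0.272 0.102]
capS [0.495 0.314 0.102]
emptyS [ 0.639 -0.021  0.094]
emptyS [0.625 0.07  0.094]
bottle [0.776 0.178 0.09 ]
spec [0.501 0.053 0.03 ]
spec [ 0.491 -0.065  0.03 ]
spec [ 0.373 -0.063  0.03 ]
spec [0.378 0.061 0.03 ]
```

```bash
cat >> h.py <<'E'
def goal(x,y,z,yawdeg):
    a=np.radians(yawdeg);c,s=np.cos(a),np.sin(a)
    return np.array([x,y,z]),R.from_matrix(np.array([[-s,c,0],[c,s,0],[0,0,-1]]))
def plan(*wps,start=None):
    "wps (x,y,z,yaw); prints slide mm/rot per waypoint, all from the same start pose"
    st=get_state();p=st['ee_pos'];r=R.from_rotvec(st['tool_rot'])
    if start: p,r=goal(*start)
    for w in wps:
        g,G=goal(*w);d=r.inv().apply(g-p)*1000;v=(r.inv()*G).as_rotvec()
        if np.linalg.norm(v)<.0005: v=v*0
        print(w,'slide',d.round(1).tolist(),'rot',v.round(4).tolist(),'rows>=%.1f %.1f'%(np.linalg.norm(d)/41.7,np.degrees(np.linalg.norm(v))/7.16))
def st():
    s=get_state();M=R.from_rotvec(s['tool_rot']).as_matrix()
    print('t%.2f'%s['time_s'],s['ee_pos'].round(4),'yaw%.2f'%np.degrees(np.arctan2(M[1,1],M[0,1])),'tilt',M[:2,2].round(4),'F',s['ft_force'].round(2),'w%.4f g%.1f'%(s['grip_width'],s['grasp_force']))
E
python3 -c "
from h import *
plan((.24,-.576,.28,112.6),(.636,.005,.28,188.9));st()"
```

```text
(0.24, -0.576, 0.28, 112.6) slide [0.0, 0.6, -86.3] rot [0.002, -0.0001, 0.0002] rows>=2.1 0.0
(0.636, 0.005, 0.28, 188.9) slide [-588.9, 384.6, -85.6] rot [0.0017, 0.0012, -1.3315] rows>=17.0 10.7
t0.10 [ 0.2402 -0.5764  0.1937] yaw112.61 tilt [-0.0008  0.0018] F [-0.09  0.23  0.24] w0.0867 g0.0
```

Call:
{"method": "send_rows", "body": {"slide": [[-40,26,-40],[-589,385,-86],[-589,385,-86],[-589,385,-86],[-589,385,-86],[-589,385,-86],[-589,385,-86],[-589,385,-86],[-589,385,-86],[-589,385,-86],[-589,385,-86],[-589,385,-86]], "rot": [[0.0017,0.0012,-0.1],[0.0017,0.0012,-0.2],[0.0017,0.0012,-0.32],[0.0017,0.0012,-0.44],[0.0017,0.0012,-0.56],[0.0017,0.0012,-0.68],[0.0017,0.0012,-0.8],[0.0017,0.0012,-0.92],[0.0017,0.0012,-1.04],[0.0017,0.0012,-1.16],[0.0017,0.0012,-1.28],[0.0017,0.0012,-1.3315]], "grip": [60,60,60,60,60,60,60,60,60,60,60,60]}}

```text
time_s: 1.1
ee_pos: [0.5155, -0.1709, 0.2617]
tool_rot: [2.392, -2.036, 0.002]
ft_force: [1.1, -1.5, 0.3]
grip_width: 0.0596
grasp_force: 0.0
```

```bash
python3 -c "
from h import *
st();plan((.636,.005,.26,188.9))"
```

```text
t1.10 [ 0.5155 -0.1709  0.2617] yaw-170.80 tilt [ 0.0005 -0.0015] F [ 1.11 -1.53  0.35] w0.0596 g0.0
(0.636, 0.005, 0.26, 188.9) slide [-154.4, -147.0, 1.5] rot [-0.0002, -0.0016, 0.0053] rows>=5.1 0.0
```

Call:
{"method": "send_rows", "body": {"slide": [[-30,-28,0],[-60,-57,0],[-90,-85,0],[-105,-100,0],[-115,-110,0],[-120,-115,0],[-120,-115,0],[-120,-115,0]], "rot": [[0,0,0],[0,0,0],[0,0,0],[0,0,0],[0,0,0],[0,0,0],[0,0,0],[0,0,0]], "grip": [60,60,60,60,60,60,60,60]}}

```text
time_s: 1.77
ee_pos: [0.6095, -0.0373, 0.2613]
tool_rot: [2.385, -2.042, 0.002]
ft_force: [-1.0, -0.5, 0.2]
grip_width: 0.0603
grasp_force: 0.0
```

```bash
python3 -c "
from h import *
st();plan((.636,.005,.26,188.9))
w=grab('wrist','w1');print(w['fx'],w['cx'],w['cy'],w['extrinsics'].round(4).tolist())
i=cv2.imread('pics/w1.png');cv2.imwrite('pics/w1z.png',cv2.resize(i,None,fx=1.55,fy=1.55))"
```

```text
t1.77 [ 0.6095 -0.0373  0.2613] yaw-171.13 tilt [-0.    -0.002] F [-1.01 -0.49  0.18] w0.0603 g0.0
(0.636, 0.005, 0.26, 188.9) slide [-37.8, -32.7, 1.3] rot [0.0004, -0.0019, -0.0005] rows>=1.2 0.0
297.3186396354542 261.37883300541245 188.99386101245497 [[-0.988, -0.1542, -0.0005, 0.5972], [0.1492, -0.955, -0.2563, -0.0783], [0.039, -0.2533, 0.9666, -0.4884], [0.0, 0.0, 0.0, 1.0]]
```

View pics/w1z.png

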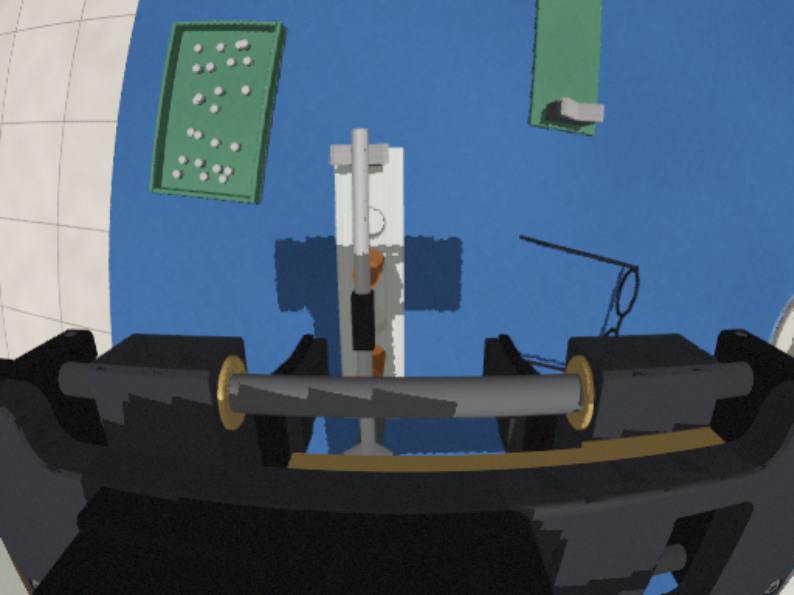

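The wrist view shows hole 0 empty at zoom (376,221), the bar's end at (360,130), its sleeve at (363,320) and a rack corner at (404,148).

```bash
cat >> h.py <<'E'
def fproj(im,P):
    E=im['extrinsics'];p=np.atleast_2d(P)@E[:3,:3].T+E[:3,3]
    v=np.c_[p[:,0],-p[:,1],-p[:,2]];n=np.hypot(v[:,0],v[:,1]);th=np.arctan2(n,v[:,2])
    return np.c_[im['fx']*th*v[:,0]/n+im['cx'],im['fy']*th*v[:,1]/n+im['cy']]
def funproj(im,px,z):
    E=im['extrinsics'];c=-E[:3,:3].T@E[:3,3];a=(px[0]-im['cx'])/im['fx'];b=(px[1]-im['cy'])/im['fy'];th=np.hypot(a,b)
    v=np.array([a/th*np.sin(th),b/th*np.sin(th),np.cos(th)]);d=E[:3,:3].T@[v[0],-v[1],-v[2]]
    return c+d*(z-c[2])/d[2]
def local(q,P):
    c,s=np.cos(q[2]),np.sin(q[2]);d=np.array(P)[:2]-q[:2];return np.array([c*d[0]+s*d[1],-s*d[0]+c*d[1]])
E
python3 -c "
from h import *
w=dict(np.load('pics/w1.npz'));q=[.6360,.0055,.155]
for n,p,z in [('hole0',(376.5,221),.045),('corner-',(404,148),.045),('edge',(404,340),.045),('sleeve',(363,320),.131),('sleeveT',(363,292),.132),('sleeveB',(363,349),.132),('barend',(360,130),.124),('bar2',(359,200),.126),('postL',(330,155),.132),('postR',(388,155),.132)]:
    P=funproj(w,(np.array(p)+.5)/1.55-.5,z);print(n,P.round(4),local(q,P).round(4))
"
```

```text
hole0 [ 0.6398 -0.0611  0.045 ] [-0.0065 -0.0664]
corner- [ 0.6257 -0.1287  0.045 ] [-0.0309 -0.131 ]
edge [0.5986 0.0456 0.045 ] [-0.0308  0.0454]
sleeve [0.6355 0.0028 0.131 ] [-0.0009 -0.0026]
sleeveT [ 0.6382 -0.0186  0.132 ] [-0.0016 -0.0242]
sleeveB [0.6325 0.0252 0.132 ] [-0.0004  0.02  ]
barend [ 0.6574 -0.1327  0.124 ] [-0.0002 -0.1399]
bar2 [ 0.6505 -0.0832  0.126 ] [ 0.0006 -0.0898]
postL [ 0.6746 -0.1121  0.132 ] [ 0.02   -0.1221]
postR [ 0.6347 -0.1175  0.132 ] [-0.0202 -0.1213]
```

```bash
python3 -c "
from h import *
plan((.6357,.0035,.16,188.9),(.6357,.0035,.106,188.9))"
```

```text
(0.6357, 0.0035, 0.16, 188.9) slide [-36.9, -32.3, 101.6] rot [-0.0001, -0.002, -0.0011] rows>=2.7 0.0
(0.6357, 0.0035, 0.106, 188.9) slide [-37.0, -32.3, 155.6] rot [-0.0001, -0.002, -0.0011] rows>=3.9 0.0
```

Call:
{"method": "send_rows", "body": {"slide": [[-20,-18,30],[-37,-32.3,70],[-37,-32.3,101.6],[-37,-32.3,115],[-37,-32.3,130],[-37,-32.3,145],[-37,-32.3,155.6],[-37,-32.3,155.6],[-37,-32.3,155.6]], "rot": [[0,-0.002,-0.001],[0,-0.002,-0.001],[0,-0.002,-0.001],[0,-0.002,-0.001],[0,-0.002,-0.001],[0,-0.002,-0.001],[0,-0.002,-0.001],[0,-0.002,-0.001],[0,-0.002,-0.001]], "grip": [60,60,60,60,60,60,60,60,60]}}

```text
time_s: 2.57
ee_pos: [0.6362, 0.0037, 0.1061]
tool_rot: [-2.387, 2.042, -0.0]
ft_force: [-0.0, 0.3, -0.1]
grip_width: 0.06
grasp_force: 0.0
```

Call:
{"method": "send_rows", "body": {"slide": [[0,0,0],[0,0,0],[0,0,0],[0,0,0],[0,0,0],[0,0,0],[0,0,0],[0,0,0]], "rot": [[0,0,0],[0,0,0],[0,0,0],[0,0,0],[0,0,0],[0,0,0],[0,0,0],[0,0,0]], "grip": [30,24,20,17,15,13,12,12], "force": 15}}

```text
time_s: 3.23
ee_pos: [0.6364, 0.0048, 0.1059]
tool_rot: [-2.388, 2.041, -0.0]
ft_force: [0.8, 0.1, -0.7]
grip_width: 0.0161
grasp_force: 0.0
```

```bash
python3 -c "
from h import *
st()"
```

```text
t3.23 [0.6364 0.0048 0.1059] yaw-171.02 tilt [0.0005 0.0002] F [ 0.81  0.09 -0.68] w0.0161 g0.0
```

Call:
{"method": "send_rows", "body": {"slide": [[0,0,0],[0,0,0],[0,0,0],[0,0,0]], "rot": [[0,0,0],[0,0,0],[0,0,0],[0,0,0]], "grip": [8,4,4,4], "force": 40}}

```text
time_s: 3.57
ee_pos: [0.6364, 0.0047, 0.1058]
tool_rot: [-2.388, 2.041, -0.0]
ft_force: [0.5, -0.7, 0.2]
grip_width: 0.0048
grasp_force: 0.0
```

```bash
python3 -c "
from h import *
st()
plan((.636,.0045,.23,188.9),(.53,-.16,.23,187),(.4808,-.2724,.18,183.7))
plan((.4808,-.2724,.06,183.7),(.4808,-.2724,.034,183.7),start=(.4808,-.2724,.18,183.7))"
```

```text
t3.57 [0.6364 0.0047 0.1058] yaw-171.03 tilt [0.0004 0.0002] F [ 0.48 -0.74  0.15] w0.0048 g0.0
(0.636, 0.0045, 0.23, 188.9) slide [0.1, 0.4, -124.2] rot [-0.0005, 0.0002, 0.0012] rows>=3.0 0.0
(0.53, -0.16, 0.23, 187) slide [146.1, 130.7, -124.3] rot [-0.0005, 0.0002, 0.0343] rows>=5.6 0.3
(0.4808, -0.2724, 0.18, 183.7) slide [249.5, 196.8, -74.3] rot [-0.0005, 0.0002, 0.0919] rows>=7.8 0.7
(0.4808, -0.2724, 0.06, 183.7) slide [0.0, 0.0, 120.0] rot [0.0, 0.0, 0.0] rows>=2.9 0.0
(0.4808, -0.2724, 0.034, 183.7) slide [0.0, 0.0, 146.0] rot [0.0, 0.0, 0.0] rows>=3.5 0.0
```

The fingers closed to 5 mm without gripping the bar, so I'll look.

```bash
python3 -c "
from h import *
grab('scene','s1');grab('wrist','w2')
a=cv2.imread('pics/s1.png')[130:290,160:320];b=cv2.imread('pics/w2.png')
o=np.zeros((600,800,3),np.uint8);o[:400,:400]=cv2.resize(a,(400,400),interpolation=2);o[:300,400:]=cv2.resize(b,(400,300))
cv2.imwrite('pics/c2.png',o[:400])"
```

```text
(no output)
```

View pics/c2.png

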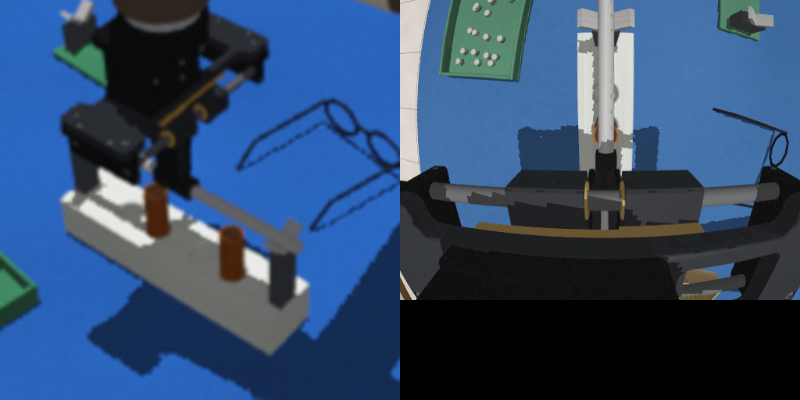

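Call:
{"method": "send_rows", "body": {"slide": [[0,0,0],[0,0,0],[0,0,0],[0,0,0],[0,0,0],[0,0,0]], "rot": [[0,0,0],[0,0,0],[0,0,0],[0,0,0],[0,0,0],[0,0,0]], "grip": [0,0,0,0,0,0]}}

```text
time_s: 4.17
ee_pos: [0.6364, 0.0047, 0.1059]
tool_rot: [-2.388, 2.041, -0.0]
ft_force: [-0.7, 0.4, -0.6]
grip_width: 0.0002
grasp_force: 0.0
```

```bash
python3 -c "
from h import *
st()
b=cv2.imread('pics/w2.png')[150:384,130:390];cv2.imwrite('pics/w2z.png',cv2.resize(b,None,fx=2.5,fy=2.5,interpolation=2))"
```

```text
t4.17 [0.6364 0.0047 0.1059] yaw-171.03 tilt [0.0005 0.0003] F [-0.74  0.36 -0.56] w0.0002 g0.0
```

View pics/w2z.png

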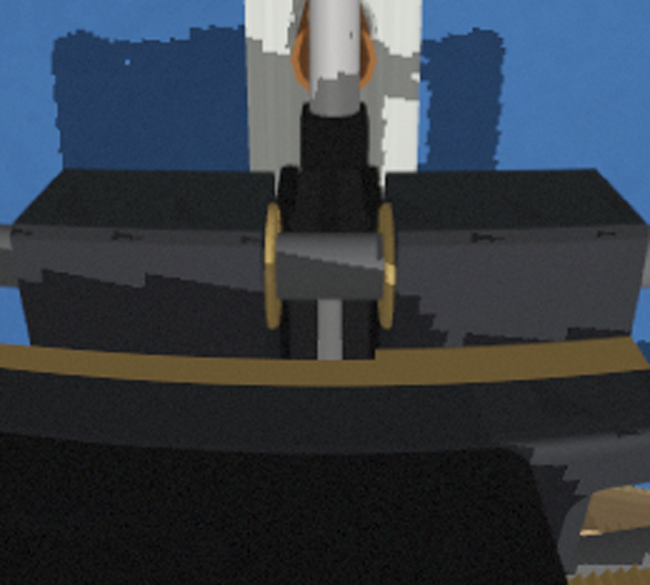

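```bash
python3 -c "
from h import *
S=dict(np.load('pics/s1.npz'));q=[.636,.0045,.155]
f=lambda P:((proj(S,P)-[160,130]+.5)*2.5-.5).round(0).tolist()
print('bar',f(world(q,[[0,y,.124] for y in (-.14,0,.14,.022)])))
print('tip',f([.6364,.0047,.1058]),f([.6364,.0047,.1248]))
b=cv2.imread('pics/s1.png')[170:240,200:290];cv2.imwrite('pics/s1z.png',cv2.resize(b,None,fx=8,fy=8,interpolation=2))
print(((proj(S,[[.6364,.0047,.1058],[.6364,.0047,.1248]])-[200,170])*8).round(0))
"
```

```text
bar [[65.0, 117.0], [174.0, 178.0], [298.0, 247.0], [193.0, 188.0]]
tip [[175.0, 193.0]] [[174.0, 178.0]]
[[238. 294.]
 [234. 247.]]
```

View pics/s1z.png

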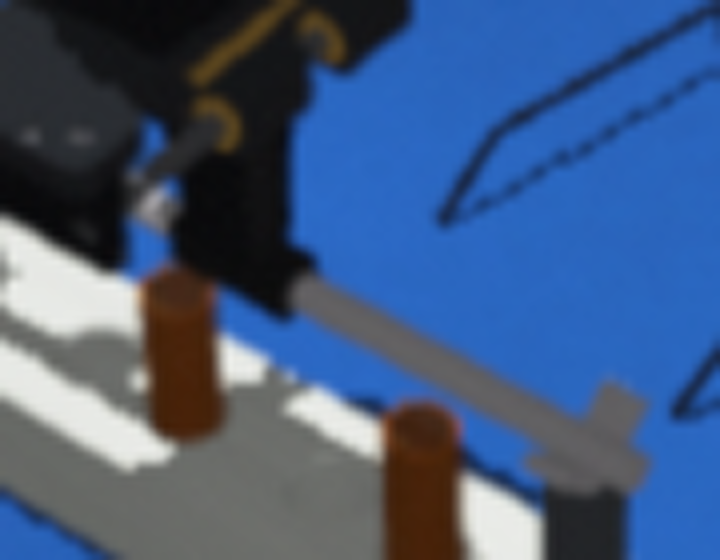

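```bash
python3 -c "
from h import *
W=dict(np.load('pics/w2.npz'));q=[.6364,.0047,.155]
f=lambda P:((fproj(W,P)-[130,150]+.5)*2.5-.5).round(0).tolist()
print('sleeve end',f(world(q,[[-.008,-.022,.132],[.008,-.022,.132]])))
for z in (.1058,.115,.125,.132,.14): print(z,f(world(q,[[0,-.0095,z],[.0175,-.0095,z],[.0,.0,z]])))
W=dict(np.load('pics/w1.npz'));q=[.6095,-.0373,.155]
f=lambda P:((fproj(W,P)+.5)*1.55-.5).round(0).tolist()
for z in (.2613,.28,.30): print(z,f(world(q,[[.03,-.0095,z],[-.03,-.0095,z],[.045,-.0095,z],[-.045,-.0095,z]])))
"
```

```text
sleeve end [[366.0, 116.0], [297.0, 116.0]]
0.1058 [[331.0, 133.0], [267.0, 133.0], [331.0, 166.0]]
0.115 [[331.0, 144.0], [264.0, 144.0], [331.0, 179.0]]
0.125 [[331.0, 157.0], [260.0, 157.0], [331.0, 193.0]]
0.132 [[332.0, 167.0], [258.0, 167.0], [331.0, 204.0]]
0.14 [[332.0, 179.0], [254.0, 179.0], [331.0, 218.0]]
0.2613 [[338.0, 315.0], [475.0, 315.0], [305.0, 315.0], [508.0, 315.0]]
0.28 [[332.0, 329.0], [482.0, 329.0], [295.0, 329.0], [518.0, 329.0]]
0.3 [[323.0, 347.0], [491.0, 347.0], [283.0, 347.0], [531.0, 347.0]]
```

Wrist and scene images both put the real fingertips about 26 mm higher than the reported TCP. I'll use that offset, open the fingers, go down 26 mm while watching the force, and grip again.

Call:
{"method": "send_rows", "body": {"slide": [[0,0,0],[0,0,0],[0,0,0],[0,0,0],[0,0,0],[0,0,0],[0,0,4],[0,0,8],[0,0,12],[0,0,12]], "rot": [[0,0,0],[0,0,0],[0,0,0],[0,0,0],[0,0,0],[0,0,0],[0,0,0],[0,0,0],[0,0,0],[0,0,0]], "grip": [45,45,45,45,45,45,45,45,45,45]}}

```text
time_s: 5.0
ee_pos: [0.6355, 0.0046, 0.0924]
tool_rot: [2.387, -2.04, -0.002]
ft_force: [-0.3, -0.1, -0.3]
grip_width: 0.0446
grasp_force: 0.0
```

Call:
{"method": "send_rows", "body": {"slide": [[0,0,4],[0,0,8],[0,0,12],[0,0,14],[0,0,14],[0,0,14],[0,0,14],[0,0,14],[0,0,14],[0,0,14],[0,0,14],[0,0,14]], "rot": [[0,0,0],[0,0,0],[0,0,0],[0,0,0],[0,0,0],[0,0,0],[0,0,0],[0,0,0],[0,0,0],[0,0,0],[0,0,0],[0,0,0]], "grip": [45,45,45,45,30,22,18,12,8,6,6,6], "force": 25}}

```text
time_s: 6.0
ee_pos: [0.6353, 0.0045, 0.0799]
tool_rot: [2.387, -2.04, -0.002]
ft_force: [-3.7, 0.1, 2.2]
grip_width: 0.0154
grasp_force: 24.9
```

```bash
python3 -c "
from h import *
st()"
```

```text
t6.00 [0.6353 0.0045 0.0799] yaw-171.04 tilt [-0.0018 -0.0001] F [-3.73  0.08  2.24] w0.0154 g24.9
```

```bash
python3 -c "
from h import *
plan((.6353,.0045,.20,188.96),(.4808,-.2724,.16,183.72))
plan((.4808,-.2724,.06,183.7),(.4808,-.2724,.009,183.7),start=(.4808,-.2724,.16,183.7))"
```

```text
(0.6353, 0.0045, 0.2, 188.96) slide [-0.0, 0.2, -120.1] rot [0.0017, 0.0002, -0.0] rows>=2.9 0.0
(0.4808, -0.2724, 0.16, 183.72) slide [249.5, 195.8, -79.8] rot [0.0018, 0.0001, 0.0914] rows>=7.8 0.7
(0.4808, -0.2724, 0.06, 183.7) slide [0.0, 0.0, 100.0] rot [0.0, 0.0, 0.0] rows>=2.4 0.0
(0.4808, -0.2724, 0.009, 183.7) slide [0.0, 0.0, 151.0] rot [0.0, 0.0, 0.0] rows>=3.6 0.0
```

Call:
{"method": "send_rows", "body": {"slide": [[0,0,-4],[0,0,-10],[0,0,-20],[0,0,-40],[0,0,-65],[0,0,-90],[0,0,-110],[0,0,-120],[0,0,-120]], "rot": [[0,0,0],[0,0,0],[0,0,0],[0,0,0],[0,0,0],[0,0,0],[0,0,0],[0,0,0],[0,0,0]], "grip": [6,6,6,6,6,6,6,6,6], "force": 35}}

```text
time_s: 6.75
ee_pos: [0.6383, 0.0049, 0.2036]
tool_rot: [-2.384, 2.037, -0.008]
ft_force: [0.3, 0.4, -1.4]
grip_width: 0.0155
grasp_force: 34.9
```

```bash
python3 -c "
from h import *
st()
plan((.4808,-.2724,.16,183.72))"
```

```text
t6.75 [0.6383 0.0049 0.2036] yaw-171.02 tilt [0.0077 0.0014] F [ 0.3   0.45 -1.38] w0.0155 g34.9
(0.4808, -0.2724, 0.16, 183.72) slide [249.4, 199.2, 42.0] rot [-0.0079, 0.0005, 0.0918] rows>=7.7 0.7
```

Call:
{"method": "send_rows", "body": {"slide": [[10,8,0],[30,23.5,0],[55,43,0],[80,63,0],[107,84,0],[134,105,0],[160,126,2],[186,146,8],[210,165,18],[230,181,28],[244,191.5,36],[249.5,196,40]], "rot": [[0,0,0],[0,0,0],[0,0,0.01],[0,0,0.02],[0,0,0.03],[0,0,0.04],[0,0,0.05],[0,0,0.06],[0,0,0.07],[0,0,0.08],[0,0,0.09],[0,0,0.0914]], "grip": [6,6,6,6,6,6,6,6,6,6,6,6]}}

```text
time_s: 7.75
ee_pos: [0.4779, -0.2737, 0.1567]
tool_rot: [2.287, -2.151, -0.008]
ft_force: [-0.4, 0.5, -2.0]
grip_width: 0.0159
grasp_force: 34.9
```

Call:
{"method": "send_rows", "body": {"slide": [[0,0,0],[0,0,0],[0,0,0],[0,0,0]], "rot": [[0,0,0],[0,0,0],[0,0,0],[0,0,0]], "grip": [6,6,6,6]}}

```text
time_s: 8.08
ee_pos: [0.4825, -0.2716, 0.1601]
tool_rot: [-2.293, 2.146, -0.002]
ft_force: [0.7, -0.3, -2.7]
grip_width: 0.0154
grasp_force: 34.9
```

```bash
python3 -c "
from h import *
st()
plan((.4808,-.2724,.16,183.72),(.4808,-.2724,.009,183.72))
W=grab('wrist','w3')
i=cv2.imread('pics/w3.png');cv2.imwrite('pics/w3z.png',cv2.resize(i,None,fx=1.55,fy=1.55))
f=lambda P:((fproj(W,P)+.5)*1.55-.5).round(0).tolist()
q=[.4806,-.2724,.065]
print(f(world(q,[[.035,-.095,.008],[-.035,-.095,.008],[0,-.088,.044],[0,-.072,.044]])))
"
```

```text
t8.08 [ 0.4825 -0.2716  0.1601] yaw-176.18 tilt [0.0014 0.0001] F [ 0.71 -0.28 -2.69] w0.0154 g34.9
(0.4808, -0.2724, 0.16, 183.72) slide [0.7, 1.7, 0.1] rot [-0.0014, -0.0, 0.0017] rows>=0.0 0.0
(0.4808, -0.2724, 0.009, 183.72) slide [0.7, 1.9, 151.1] rot [-0.0014, -0.0, 0.0017] rows>=3.6 0.0
[[362.0, 139.0], [457.0, 139.0], [410.0, 145.0], [410.0, 169.0]]
```

View pics/w3z.png

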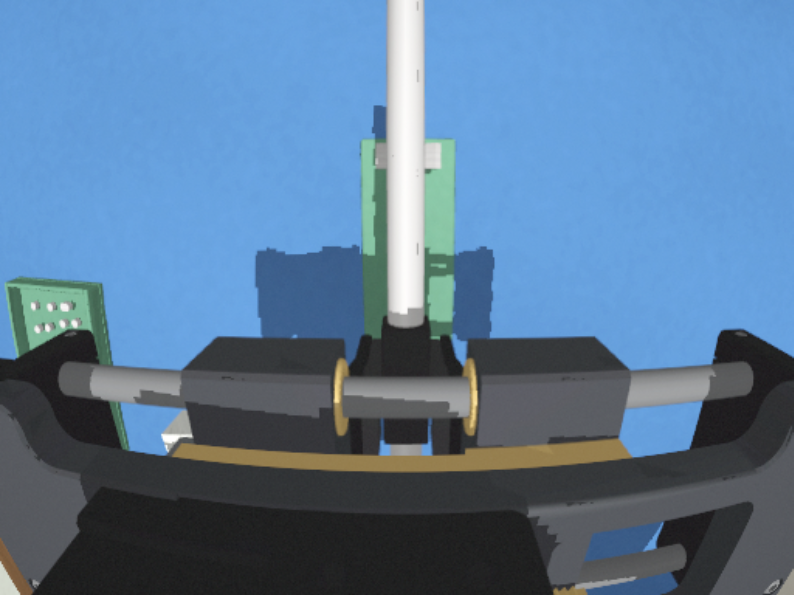

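The bar is held over the stand. The plate corners at (361,139) and (456,139) match the prediction, so I'll lower it.

Call:
{"method": "send_rows", "body": {"slide": [[0.7,1.7,20],[0.7,1.7,45],[0.7,1.7,75],[0.7,1.7,100],[0.7,1.7,115],[0.7,1.7,125],[0.7,1.7,133],[0.7,1.7,140],[0.7,1.7,145],[0.7,1.7,149],[0.7,1.7,151],[0.7,1.7,151]], "rot": [[0,0,0],[0,0,0],[0,0,0],[0,0,0],[0,0,0],[0,0,0],[0,0,0],[0,0,0],[0,0,0],[0,0,0],[0,0,0],[0,0,0]], "grip": [6,6,6,6,6,6,6,6,6,6,6,6]}}

```text
time_s: 9.13
ee_pos: [0.4805, -0.2732, 0.009]
tool_rot: [-2.292, 2.147, -0.002]
ft_force: [-0.1, 0.2, -2.5]
grip_width: 0.0158
grasp_force: 34.9
```

```bash
python3 -c "
from h import *
st()"
```

```text
t9.13 [ 0.4805 -0.2732  0.009 ] yaw-176.26 tilt [ 0.0013 -0.0001] F [-0.14  0.17 -2.54] w0.0158 g34.9
```

Call:
{"method": "send_rows", "body": {"slide": [[0,0,1],[0,0,2],[0,0,3],[0,0,3]], "rot": [[0,0,0],[0,0,0],[0,0,0],[0,0,0]], "grip": [6,6,6,6]}}

```text
time_s: 9.47
ee_pos: [0.4811, -0.2734, 0.0079]
tool_rot: [-2.293, 2.146, -0.004]
ft_force: [-0.4, 2.1, 7.7]
grip_width: 0.0157
grasp_force: 34.9
```

```bash
python3 -c "
from h import *
st()"
```

```text
t9.47 [ 0.4811 -0.2734  0.0079] yaw-176.19 tilt [ 0.0027 -0.0009] F [-0.37  2.13  7.74] w0.0157 g34.9
```

The bar is seated: contact at z 7.9 mm with little side force. Release it and go to a viewpoint over the rack.

Call:
{"method": "send_rows", "body": {"slide": [[0,0,-2],[0,0,-2],[0,0,-2],[0,0,-2],[0,0,-2],[0,0,-2],[0,0,-10],[0,0,-30],[0,0,-60],[0,0,-100],[0,0,-140],[0,0,-180]], "rot": [[0,0,0],[0,0,0],[0,0,0],[0,0,0],[0,0,0],[0,0,0],[0,0,0],[0,0,0],[0,0,0],[0,0,0],[0,0,0],[0,0,0]], "grip": [18,22,28,36,44,50,50,50,50,50,50,50]}}

```text
time_s: 10.47
ee_pos: [0.4795, -0.2731, 0.1881]
tool_rot: [-2.292, 2.148, -0.0]
ft_force: [0.9, -0.3, 0.2]
grip_width: 0.0504
grasp_force: 0.0
```

```bash
python3 -c "
from h import *
st()
plan((.6185,.1142,.18,188.96))
T=grab('top','t1');S=grab('scene','s2')
a=cv2.imread('pics/t1.png')[205:255,300:395];b=cv2.imread('pics/s2.png')[120:190,160:260]
print((np.abs(cv2.imread('pics/t1.png')[200:270,125:205].astype(int)-cv2.imread('pics/t0.png')[200:270,125:205])>40).sum())
o=np.zeros((460,800,3),np.uint8);o[:200,:380]=cv2.resize(a,None,fx=4,fy=4,interpolation=2);o[:280,390:790]=cv2.resize(b,None,fx=4,fy=4,interpolation=2)
cv2.imwrite('pics/c3.png',o)"
```

```text
t10.47 [ 0.4795 -0.2731  0.1881] yaw-176.27 tilt [0.0005 0.0001] F [ 0.88 -0.33  0.15] w0.0504 g0.0
(0.6185, 0.1142, 0.18, 188.96) slide [-377.4, -164.0, 8.2] rot [-0.0005, 0.0, -0.0912] rows>=9.9 0.7
0
```

View pics/c3.png

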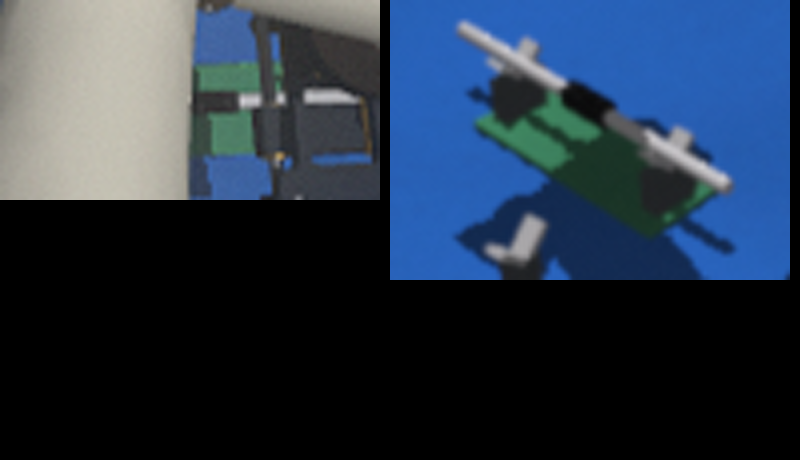

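The bar lies level in both V-blocks. Now to the rack view.

Call:
{"method": "send_rows", "body": {"slide": [[-30,-13,0],[-70,-30,0],[-110,-48,0],[-150,-65,0],[-190,-82.5,0],[-230,-100,2],[-270,-117,4],[-310,-135,6],[-345,-150,8],[-370,-161,8.2],[-377.4,-164,8.2],[-377.4,-164,8.2]], "rot": [[0,0,0],[0,0,0],[0,0,-0.02],[0,0,-0.03],[0,0,-0.04],[0,0,-0.05],[0,0,-0.06],[0,0,-0.07],[0,0,-0.08],[0,0,-0.0912],[0,0,-0.0912],[0,0,-0.0912]], "grip": [50,50,50,50,50,50,50,50,50,50,50,50]}}

```text
time_s: 11.57
ee_pos: [0.6195, 0.1167, 0.177]
tool_rot: [-2.392, 2.037, 0.0]
ft_force: [-1.0, -0.4, -0.8]
grip_width: 0.0504
grasp_force: 0.0
```

Call:
{"method": "send_rows", "body": {"slide": [[0,0,0],[0,0,0],[0,0,0],[0,0,0],[0,0,0]], "rot": [[0,0,0],[0,0,0],[0,0,0],[0,0,0],[0,0,0]], "grip": [45,45,45,45,45]}}

```text
time_s: 11.98
ee_pos: [0.619, 0.113, 0.1782]
tool_rot: [-2.386, 2.042, -0.001]
ft_force: [0.1, 0.8, 0.5]
grip_width: 0.0452
grasp_force: 0.0
```

```bash
python3 -c "
from h import *
st()
W=grab('wrist','w4')
q=[.6352,.0055,.1555]
f=lambda P:fproj(W,P).round(1).tolist()
print('holes',f(world(q,[[0,y,.045] for y in (-.064,-.028,.028,.064)])),f(world(q,[[0.0135,.028,.045],[-.0135,.028,.045],[0,.0415,.045]])))
i=cv2.imread('pics/w4.png');cv2.imwrite('pics/w4z.png',cv2.resize(i[20:240,156:376],None,fx=2.7,fy=2.7,interpolation=2))
"
```

```text
t11.98 [0.619  0.113  0.1782] yaw-171.13 tilt [0.001  0.0005] F [0.1  0.82 0.52] w0.0452 g0.0
holes [[262.6, 20.3], [262.6, 51.2], [262.7, 101.8], [262.7, 134.8]] [[250.1, 101.8], [275.2, 101.8], [262.7, 114.2]]
```

View pics/w4z.png

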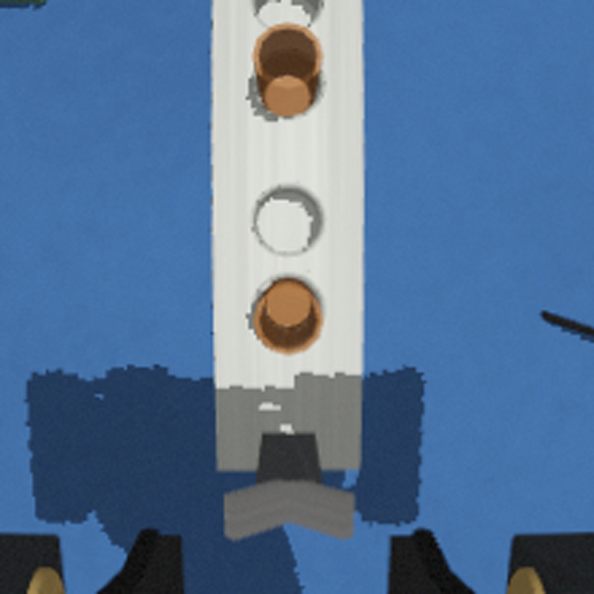

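Hole 2 is at zoom (288,220), within 0.7 mm of the prediction. Empties are in holes 1 and 3. Now go and measure the caps in the crate.

```bash
python3 -c "
from h import *
plan((.503,.3505,.20,167.1))"
```

```text
(0.503, 0.3505, 0.2, 167.1) slide [-252.3, 78.0, -21.9] rot [-0.0009, 0.0005, 0.3802] rows>=6.4 3.0
```

Call:
{"method": "send_rows", "body": {"slide": [[-30,9,-6],[-65,20,-12],[-100,31,-22],[-135,42,-22],[-170,53,-22],[-205,63,-22],[-235,73,-22],[-252,78,-22],[-252,78,-22],[-252,78,-22],[-252,78,-22]], "rot": [[-0.0009,0.0005,0.05],[-0.0009,0.0005,0.1],[-0.0009,0.0005,0.15],[-0.0009,0.0005,0.2],[-0.0009,0.0005,0.26],[-0.0009,0.0005,0.32],[-0.0009,0.0005,0.36],[-0.0009,0.0005,0.38],[-0.0009,0.0005,0.3802],[-0.0009,0.0005,0.3802],[-0.0009,0.0005,0.3802]], "grip": [45,45,45,45,45,45,45,45,45,45,45]}}

```text
time_s: 12.95
ee_pos: [0.503, 0.3503, 0.1997]
tool_rot: [1.959, -2.455, 0.0]
ft_force: [0.2, 0.1, 0.1]
grip_width: 0.0449
grasp_force: 0.0
```

```bash
cat >> h.py <<'E'
def caps(W,q,cells):
    "cap-top centres (z .102) from dark blobs near the predicted cell positions"
    g=cv2.cvtColor(W['color'],cv2.COLOR_RGB2GRAY);m=(g<50).astype(np.uint8)
    for c in cells:
        p=fproj(W,world(q,[[*c,.102]]))[0];e=fproj(W,world(q,[[c[0]+.013,c[1],.102]]))[0];r=np.hypot(*(e-p))
        best=max(((lambda d:(np.mean(m[d[0],d[1]])if 1 else 0,dx,dy))(np.where(np.hypot(*(np.indices(m.shape)[::-1]-(p+[dx,dy])[:,None,None]))<r)) for dx in np.arange(-6,6.1,.5) for dy in np.arange(-6,6.1,.5)),key=lambda t:t[0]-.002*np.hypot(t[1],t[2]))
        P=funproj(W,p+best[1:],.102);print('cap',c,p.round(1),'r%.1f'%r,'shift',best,P.round(4),'pred',world(q,[[*c,.1]])[0].round(4))
E
python3 -c "
from h import *
st();W=grab('wrist','w5');q=[.4541,.2796,-.2247]
caps(W,q,[(.032,0),(.032,.044)])
i=cv2.imread('pics/w5.png');cv2.imwrite('pics/w5z.png',cv2.resize(i[20:240,156:376],None,fx=2.7,fy=2.7,interpolation=2))
k=.056;l=.068
print(((fproj(W,world(q,[[k,l,.045],[k,-l,.045],[-k,-l,.045],[-k,l,.045]]))-[156,20]+.5)*2.7).round())"
```

```text
t12.95 [0.503  0.3503 0.1997] yaw167.16 tilt [-0.0004 -0.0005] F [0.25 0.07 0.1 ] w0.0449 g0.0
cap (0.032, 0) [261.9 101.4] r13.6 shift (np.float64(0.0), np.float64(0.0), np.float64(0.0)) [0.4853 0.2725 0.102 ] pred [0.4853 0.2725 0.1   ]
cap (0.032, 0.044) [261.9 146.6] r13.3 shift (np.float64(0.008912655971479501), np.float64(0.0), np.float64(-0.5)) [0.495  0.3149 0.102 ] pred [0.4951 0.3154 0.1   ]
[[232. 382.]
 [231.  71.]
 [490.  79.]
 [485. 384.]]
```

View pics/w5z.png

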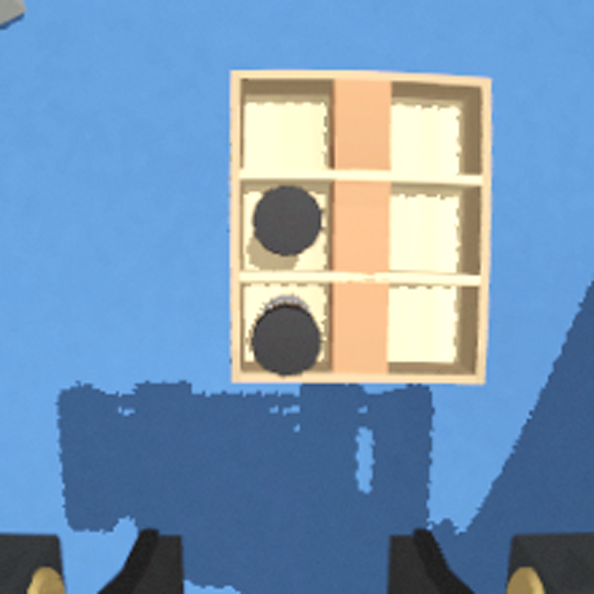

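Cap A is at zoom (287,220) and cap B at (286,340); the crate corners match the fit within 1 px. Grasp cap A.

```bash
sed -i 's/g<50/g<85/' h.py; python3 -c "
from h import *
plan((.4855,.2727,.11,167.15),(.4855,.2727,.053,167.15))"
```

```text
(0.4855, 0.2727, 0.11, 167.15) slide [79.2, 0.0, 89.8] rot [0.0003, -0.0005, -0.0006] rows>=2.9 0.0
(0.4855, 0.2727, 0.053, 167.15) slide [79.2, 0.0, 146.8] rot [0.0003, -0.0005, -0.0006] rows>=4.0 0.0
```

Call:
{"method": "send_rows", "body": {"slide": [[30,0,20],[60,0,45],[79.2,0,75],[79.2,0,95],[79.2,0,110],[79.2,0,122],[79.2,0,132],[79.2,0,140],[79.2,0,147],[79.2,0,147],[79.2,0,147]], "rot": [[0,0,0],[0,0,0],[0,0,0],[0,0,0],[0,0,0],[0,0,0],[0,0,0],[0,0,0],[0,0,0],[0,0,0],[0,0,0]], "grip": [45,45,45,45,45,45,45,45,45,45,45]}}

```text
time_s: 13.92
ee_pos: [0.4854, 0.2736, 0.0527]
tool_rot: [1.959, -2.455, 0.0]
ft_force: [-0.7, -0.0, 0.5]
grip_width: 0.0454
grasp_force: 0.0
```

Call:
{"method": "send_rows", "body": {"slide": [[0,0,0],[0,0,0],[0,0,0],[0,0,0],[0,0,0],[0,0,0],[0,0,0],[0,0,0]], "rot": [[0,0,0],[0,0,0],[0,0,0],[0,0,0],[0,0,0],[0,0,0],[0,0,0],[0,0,0]], "grip": [40,35,30,25,18,15,15,15], "force": 25}}

```text
time_s: 14.58
ee_pos: [0.4853, 0.2739, 0.053]
tool_rot: [-1.959, 2.456, 0.0]
ft_force: [-0.1, 0.0, 2.7]
grip_width: 0.0253
grasp_force: 25.0
```

```bash
python3 -c "
from h import *
st()
q=[.6352,.0050,.1555];h=world(q,[[0,.028,0]])[0];print(h)
plan((.4855,.2727,.16,167.15),(h[0],h[1],.16,188.91))"
```

```text
t14.58 [0.4853 0.2739 0.053 ] yaw167.18 tilt [0.     0.0001] F [-0.09  0.01  2.68] w0.0253 g25.0
[0.63086353 0.03266216 0.        ]
(0.4855, 0.2727, 0.16, 167.15) slide [1.1, -0.5, -107.0] rot [0.0, 0.0001, 0.0005] rows>=2.6 0.0
(np.float64(0.6308635255993238), np.float64(0.03266215808233841), 0.16, 188.91) slide [202.9, -195.5, -107.0] rot [-0.0, 0.0001, -0.3793] rows>=7.2 3.0
```

Call:
{"method": "send_rows", "body": {"slide": [[0,0,-6],[0,0,-18],[0,0,-35],[0,0,-60],[0,0,-85],[0,0,-110],[0,0,-127],[0,0,-127]], "rot": [[0,0,0],[0,0,0],[0,0,0],[0,0,0],[0,0,0],[0,0,0],[0,0,0],[0,0,0]], "grip": [15,15,15,15,15,15,15,15]}}

```text
time_s: 15.25
ee_pos: [0.4873, 0.2751, 0.1844]
tool_rot: [-1.955, 2.449, -0.0]
ft_force: [0.4, 0.0, -0.5]
grip_width: 0.0254
grasp_force: 25.0
```

Call:
{"method": "send_rows", "body": {"slide": [[10,-10,0],[30,-29,0],[55,-53,0],[80,-77,0],[105,-101,0],[130,-125,0],[153,-147,0],[173,-166,0],[189,-182,0],[198,-191,0],[202,-195.5,0],[202,-195.5,0]], "rot": [[0,0,-0.03],[0,0,-0.07],[0,0,-0.11],[0,0,-0.15],[0,0,-0.19],[0,0,-0.23],[0,0,-0.27],[0,0,-0.31],[0,0,-0.35],[0,0,-0.37],[0,0,-0.3793],[0,0,-0.3793]], "grip": [15,15,15,15,15,15,15,15,15,15,15,15]}}

```text
time_s: 16.25
ee_pos: [0.6309, 0.0322, 0.1784]
tool_rot: [2.384, -2.043, -0.002]
ft_force: [0.3, 1.0, -1.2]
grip_width: 0.0251
grasp_force: 25.0
```

Call:
{"method": "send_rows", "body": {"slide": [[0,0,0],[0,0,0],[0,0,0],[0,0,0]], "rot": [[0,0,0],[0,0,0],[0,0,0],[0,0,0]], "grip": [15,15,15,15]}}

```text
time_s: 16.58
ee_pos: [0.6307, 0.0343, 0.1799]
tool_rot: [2.388, -2.041, -0.0]
ft_force: [0.2, -0.2, -0.8]
grip_width: 0.0259
grasp_force: 2.6
```

```bash
python3 -c "
from h import *
st()
plan((.6307,.0337,.18,188.91),(.6307,.0337,.096,188.91),(.6307,.0337,.056,188.91))"
```

```text
t16.58 [0.6307 0.0343 0.1799] yaw-171.03 tilt [-0.0002 -0.0001] F [ 0.18 -0.22 -0.83] w0.0259 g2.6
(0.6307, 0.0337, 0.18, 188.91) slide [0.6, 0.0, -0.1] rot [0.0003, -0.0, 0.0011] rows>=0.0 0.0
(0.6307, 0.0337, 0.096, 188.91) slide [0.6, 0.0, 83.9] rot [0.0003, -0.0, 0.0011] rows>=2.0 0.0
(0.6307, 0.0337, 0.056, 188.91) slide [0.6, 0.0, 123.9] rot [0.0003, -0.0, 0.0011] rows>=3.0 0.0
```

The grip slackened just now (2.6 N). I'll re-tighten and check the vial.

Call:
{"method": "send_rows", "body": {"slide": [[0,0,0],[0,0,0],[0,0,0],[0,0,0],[0,0,0],[0,0,0]], "rot": [[0,0,0],[0,0,0],[0,0,0],[0,0,0],[0,0,0],[0,0,0]], "grip": [15,15,15,15,15,15], "force": 30}}

```text
time_s: 17.08
ee_pos: [0.631, 0.0333, 0.1797]
tool_rot: [2.387, -2.042, -0.0]
ft_force: [0.7, 0.5, 0.6]
grip_width: 0.0255
grasp_force: 30.0
```

```bash
python3 -c "
from h import *
st();S=grab('scene','s3');W=grab('wrist','w6')
c=proj(S,[.6307,.0335,.15])[0].astype(int);print(c)
print(((proj(S,[[.6307,.0335,.133],[.6307,.0335,.209],[.6307,.0335,.229]])-c+40)*5).round())
a=cv2.imread('pics/s3.png')[c[1]-40:c[1]+40,c[0]-40:c[0]+40]
b=cv2.imread('pics/w6.png')[100:300,180:340]
o=np.zeros((400,740,3),np.uint8);o[:,:400]=cv2.resize(a,(400,400),interpolation=2);o[:,410:730]=cv2.resize(b,(320,400),interpolation=2)
cv2.imwrite('pics/c4.png',o)"
```

```text
t17.08 [0.631  0.0333 0.1797] yaw-171.10 tilt [-0.0004 -0.0002] F [0.67 0.45 0.59] w0.0255 g30.0
[239 197]
[[202. 232.]
 [195. 104.]
 [193.  68.]]
```

View pics/c4.png

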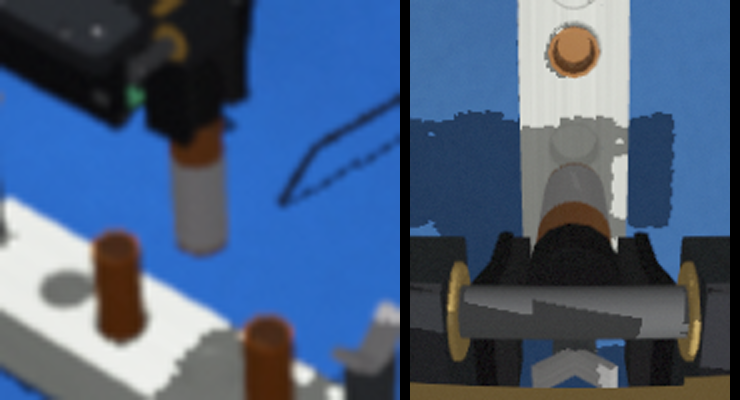

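The vial hangs upright and hasn't slipped: its bottom edge is at crop (202,250), as predicted. Insert it.

Call:
{"method": "send_rows", "body": {"slide": [[0.6,0,15],[0.6,0,35],[0.6,0,55],[0.6,0,70],[0.6,0,80],[0.6,0,85],[0.6,0,88],[0.6,0,91],[0.6,0,94],[0.6,0,94]], "rot": [[0,0,0],[0,0,0],[0,0,0],[0,0,0],[0,0,0],[0,0,0],[0,0,0],[0,0,0],[0,0,0],[0,0,0]], "grip": [15,15,15,15,15,15,15,15,15,15]}}

```text
time_s: 18.02
ee_pos: [0.6312, 0.0328, 0.0858]
tool_rot: [2.387, -2.042, 0.0]
ft_force: [-0.5, -0.0, -1.1]
grip_width: 0.025
grasp_force: 30.0
```

```bash
python3 -c "
from h import *
st()"
```

```text
t18.02 [0.6312 0.0328 0.0858] yaw-171.10 tilt [ 0. -0.] F [-0.5  -0.02 -1.06] w0.0250 g30.0
```

Call:
{"method": "send_rows", "body": {"slide": [[0,0,4],[0,0,8],[0,0,12],[0,0,16],[0,0,20],[0,0,23],[0,0,25],[0,0,27],[0,0,28],[0,0,28]], "rot": [[0,0,0],[0,0,0],[0,0,0],[0,0,0],[0,0,0],[0,0,0],[0,0,0],[0,0,0],[0,0,0],[0,0,0]], "grip": [15,15,15,15,15,15,15,15,15,15]}}

```text
time_s: 18.85
ee_pos: [0.6309, 0.0327, 0.0575]
tool_rot: [2.387, -2.042, -0.001]
ft_force: [-0.4, 0.5, -0.3]
grip_width: 0.0254
grasp_force: 30.0
```

```bash
python3 -c "
from h import *
st()"
```

```text
t18.85 [0.6309 0.0327 0.0575] yaw-171.10 tilt [-0.0008 -0.0003] F [-0.42  0.53 -0.3 ] w0.0254 g30.0
```

```bash
python3 -c "
from h import *
plan((.6309,.0327,.10,188.9),(.6395,-.0227,.10,188.9),(.6395,-.0227,.043,188.9))"
```

```text
(0.6309, 0.0327, 0.1, 188.9) slide [-0.0, 0.1, -42.5] rot [0.0008, -0.0002, 0.0] rows>=1.0 0.0
(0.6395, -0.0227, 0.1, 188.9) slide [56.1, 0.1, -42.5] rot [0.0008, -0.0002, 0.0] rows>=1.7 0.0
(0.6395, -0.0227, 0.043, 188.9) slide [56.0, 0.1, 14.5] rot [0.0008, -0.0002, 0.0] rows>=1.4 0.0
```

Call:
{"method": "send_rows", "body": {"slide": [[0,0,0],[0,0,0],[0,0,0],[0,0,0],[0,0,0],[0,0,-8],[0,0,-25],[0,0,-42.5],[15,0,-42.5],[35,0,-42.5],[50,0,-42.5],[56,0,-42.5]], "rot": [[0,0,0],[0,0,0],[0,0,0],[0,0,0],[0,0,0],[0,0,0],[0,0,0],[0,0,0],[0,0,0],[0,0,0],[0,0,0],[0,0,0]], "grip": [28,32,36,40,45,45,45,45,45,45,45,45]}}

```text
time_s: 19.85
ee_pos: [0.6396, -0.0248, 0.1001]
tool_rot: [2.384, -2.044, -0.001]
ft_force: [0.2, 1.1, -0.8]
grip_width: 0.045
grasp_force: 0.0
```

Call:
{"method": "send_rows", "body": {"slide": [[0,0,0],[0,0,12],[0,0,25],[0,0,38],[0,0,48],[0,0,57],[0,0,57],[0,0,57]], "rot": [[0,0,0],[0,0,0],[0,0,0],[0,0,0],[0,0,0],[0,0,0],[0,0,0],[0,0,0]], "grip": [45,45,45,45,45,45,45,45]}}

```text
time_s: 20.52
ee_pos: [0.6395, -0.0225, 0.0427]
tool_rot: [2.387, -2.041, -0.001]
ft_force: [0.6, -0.7, 0.4]
grip_width: 0.045
grasp_force: 0.0
```

```bash
python3 -c "
from h import *
st()
S=grab('scene','s4');T=grab('top','t2')
d=np.abs(T['color'][200:270,125:205].astype(int)-np.load('pics/t0.npz')['color'][200:270,125:205]).max(2);print((d>40).sum(),[v.mean().round(0) for v in np.where(d>40)])
"
```

```text
t20.52 [ 0.6395 -0.0225  0.0427] yaw-171.07 tilt [-0.0014 -0.0006] F [ 0.56 -0.74  0.4 ] w0.0450 g0.0
2238 [np.float64(35.0), np.float64(63.0)]
```

Call:
{"method": "send_rows", "body": {"slide": [[0,0,0],[0,0,0],[0,0,0],[0,0,0],[0,0,0],[0,0,0],[0,0,0],[0,0,0]], "rot": [[0,0,0],[0,0,0],[0,0,0],[0,0,0],[0,0,0],[0,0,0],[0,0,0],[0,0,0]], "grip": [40,34,28,22,16,14,14,14], "force": 20}}

```text
time_s: 21.28
ee_pos: [0.6398, -0.0226, 0.0435]
tool_rot: [2.387, -2.042, 0.0]
ft_force: [-1.0, -0.1, 0.7]
grip_width: 0.0232
grasp_force: 20.0
```

```bash
python3 -c "
from h import *
st()"
```

```text
t21.28 [ 0.6398 -0.0226  0.0435] yaw-171.09 tilt [-0.0002 -0.0003] F [-1.01 -0.05  0.74] w0.0232 g20.0
```

Call:
{"method": "send_rows", "body": {"slide": [[0,0,-5],[0,0,-15],[0,0,-28],[0,0,-45],[0,0,-65],[0,0,-90],[0,0,-115],[0,0,-132],[0,0,-137],[0,0,-137],[0,0,-137]], "rot": [[0,0,0],[0,0,0],[0,0,0],[0,0,0],[0,0,0],[0,0,0],[0,0,0],[0,0,0],[0,0,0],[0,0,0],[0,0,0]], "grip": [14,14,14,14,14,14,14,14,14,14,14]}}

```text
time_s: 22.2
ee_pos: [0.6391, -0.0225, 0.1796]
tool_rot: [2.386, -2.042, -0.002]
ft_force: [-0.4, -0.2, -0.9]
grip_width: 0.0236
grasp_force: 20.0
```

```bash
python3 -c "
from h import *
st()
q=[.4541,.2796,-.2247];c=world(q,[[-.032,-.044,0]])[0];print(c)
v=c+np.array([.223,.975,0])*.08
plan((*v[:2],.20,167.15))"
```

```text
t22.20 [ 0.6391 -0.0225  0.1796] yaw-171.12 tilt [-0.0015  0.0003] F [-0.37 -0.19 -0.89] w0.0236 g20.0
[0.41310064 0.24383616 0.        ]
(np.float64(0.4309406359464271), np.float64(0.321836161458778), 0.2, 167.15) slide [-372.3, 152.5, -20.0] rot [0.0015, 0.0002, 0.3793] rows>=9.7 3.0
```

Call:
{"method": "send_rows", "body": {"slide": [[-20,8,-5],[-50,20,-12],[-85,35,-20],[-120,49,-20],[-158,65,-20],[-196,80,-20],[-234,96,-20],[-272,111,-20],[-308,126,-20],[-340,139,-20],[-364,149,-20],[-372,152.5,-20]], "rot": [[0.001,0,0.02],[0.001,0,0.05],[0.001,0,0.08],[0.001,0,0.12],[0.001,0,0.16],[0.001,0,0.2],[0.001,0,0.24],[0.001,0,0.28],[0.001,0,0.32],[0.001,0,0.36],[0.001,0,0.379],[0.001,0,0.379]], "grip": [14,14,14,14,14,14,14,14,14,14,14,14]}}

```text
time_s: 23.2
ee_pos: [0.4291, 0.3234, 0.1984]
tool_rot: [1.962, -2.45, 0.001]
ft_force: [0.9, -1.2, -0.5]
grip_width: 0.0234
grasp_force: 20.0
```

Call:
{"method": "send_rows", "body": {"slide": [[0,0,0],[0,0,0],[0,0,0],[0,0,0]], "rot": [[0,0,0],[0,0,0],[0,0,0],[0,0,0]], "grip": [14,14,14,14]}}

```text
time_s: 23.53
ee_pos: [0.4321, 0.32, 0.1998]
tool_rot: [1.957, -2.457, 0.001]
ft_force: [-0.5, 0.1, 0.0]
grip_width: 0.0233
grasp_force: 20.0
```

```bash
cat >> h.py <<'E'
def crate(W,q,span=.05):
    "refine crate pose (wrist): render the top rim/spine model and match tan mask by silhouette edges"
    from scipy.optimize import minimize
    c=W['color'].astype(int);m=((c[:,:,0]>c[:,:,2]+15)&(c[:,:,0]>90)).astype(np.uint8)
    def sil(q):
        P=fproj(W,world(q,[[sx*.056,sy*.068,z] for sx in(-1,1) for sy in(-1,1) for z in(0,.045)]))
        o=np.zeros(m.shape,np.uint8);cv2.fillConvexPoly(o,np.round(cv2.convexHull(P.astype(np.float32))*16).astype(np.int32),1,shift=4);return o
    ok=np.zeros(m.shape,bool);ok[:215]=1   # rows above the gripper
    mm=cv2.morphologyEx(m,cv2.MORPH_CLOSE,np.ones((13,13)))
    cost=lambda q:np.sum((sil(q)!=mm)&ok)
    best=min(((cost(q+np.array([dx,dy,a])),dx,dy,a) for dx in np.linspace(-span,span,11) for dy in np.linspace(-span,span,11) for a in np.linspace(-.4,.4,9)),key=lambda t:t[0])
    q1=q+np.array(best[1:]) if best[0]<cost(q)*.9 else np.array(q)
    r=minimize(cost,q1,method='Nelder-Mead',options=dict(initial_simplex=q1+np.array([[0,0,0],[.006,0,0],[0,.006,0],[0,0,.05]]),xatol=1e-4,fatol=1))
    print('crate cost at given',cost(q),'best',r.fun,np.round(r.x,4));return r.x
E
python3 -c "
from h import *
st();q=np.array([.4541,.2796,-.2247])
crate(dict(np.load('pics/w5.npz')),q)
W=grab('wrist','w7');crate(W,q)
"
```

```text
t23.53 [0.4321 0.32   0.1998] yaw167.09 tilt [ 0.0001 -0.0011] F [-0.52  0.14  0.05] w0.0233 g20.0
crate cost at given 1025 best 934.0 [ 0.4539  0.279  -0.224 ]
crate cost at given 1938 best 1821.0 [ 0.4545  0.2789 -0.2304]
```

```bash
python3 -c "
from h import *
plan((.4131,.2435,.20,167.1),(.4131,.2435,.0405,167.1))"
```

```text
(0.4131, 0.2435, 0.2, 167.1) slide [78.9, 1.4, 0.0] rot [-0.0004, -0.0007, -0.0004] rows>=1.9 0.0
(0.4131, 0.2435, 0.0405, 167.1) slide [78.8, 1.5, 159.5] rot [-0.0004, -0.0007, -0.0004] rows>=4.3 0.0
```

Call:
{"method": "send_rows", "body": {"slide": [[20,0,0],[45,1,0],[68,1.4,10],[78.8,1.4,35],[78.8,1.4,65],[78.8,1.4,95],[78.8,1.4,118],[78.8,1.4,135],[78.8,1.4,147],[78.8,1.4,155],[78.8,1.4,159.5],[78.8,1.4,159.5]], "rot": [[0,0,0],[0,0,0],[0,0,0],[0,0,0],[0,0,0],[0,0,0],[0,0,0],[0,0,0],[0,0,0],[0,0,0],[0,0,0],[0,0,0]], "grip": [14,14,14,14,14,14,14,14,14,14,14,14]}}

```text
time_s: 24.58
ee_pos: [0.4129, 0.2442, 0.0403]
tool_rot: [1.958, -2.456, 0.001]
ft_force: [-0.3, 0.1, -0.7]
grip_width: 0.0233
grasp_force: 20.0
```

```bash
python3 -c "
from h import *
st()"
```

```text
t24.58 [0.4129 0.2442 0.0403] yaw167.14 tilt [-0.     -0.0011] F [-0.31  0.06 -0.74] w0.0233 g20.0
```

```bash
python3 -c "
from h import *
plan((.4129,.2442,.10,167.15),(.495,.315,.10,167.15),(.495,.315,.053,167.15))"
```

```text
(0.4129, 0.2442, 0.1, 167.15) slide [0.1, -0.0, -59.7] rot [-0.0002, -0.0011, -0.0001] rows>=1.4 0.0
(0.495, 0.315, 0.1, 167.15) slide [-87.2, -64.3, -59.8] rot [-0.0002, -0.0011, -0.0001] rows>=3.0 0.0
(0.495, 0.315, 0.053, 167.15) slide [-87.3, -64.3, -12.8] rot [-0.0002, -0.0011, -0.0001] rows>=2.6 0.0
```

Call:
{"method": "send_rows", "body": {"slide": [[0,0,0],[0,0,0],[0,0,0],[0,0,0],[0,0,0],[0,0,-5],[0,0,-15],[0,0,-30],[0,0,-50],[0,0,-60],[0,0,-60]], "rot": [[0,0,0],[0,0,0],[0,0,0],[0,0,0],[0,0,0],[0,0,0],[0,0,0],[0,0,0],[0,0,0],[0,0,0],[0,0,0]], "grip": [26,29,33,37,42,45,45,45,45,45,45]}}

```text
time_s: 25.5
ee_pos: [0.4142, 0.2462, 0.1036]
tool_rot: [-1.957, 2.45, -0.0]
ft_force: [-0.5, 0.5, -0.1]
grip_width: 0.0452
grasp_force: 0.0
```

```bash
python3 -c "
from h import *
st()
plan((.495,.315,.10,167.15),(.495,.315,.053,167.15))"
```

```text
t25.50 [0.4142 0.2462 0.1036] yaw167.23 tilt [0.005 0.004] F [-0.48  0.52 -0.14] w0.0452 g0.0
(0.495, 0.315, 0.1, 167.15) slide [-84.9, -63.6, 4.2] rot [-0.004, 0.005, 0.0014] rows>=2.5 0.1
(0.495, 0.315, 0.053, 167.15) slide [-84.7, -63.4, 51.2] rot [-0.004, 0.005, 0.0014] rows>=2.8 0.1
```

Call:
{"method": "send_rows", "body": {"slide": [[-15,-11,0],[-40,-29.5,0],[-65,-48,0],[-81,-60,0],[-87.2,-64.3,0],[-87.2,-64.3,8],[-87.2,-64.3,20],[-87.2,-64.3,32],[-87.2,-64.3,42],[-87.2,-64.3,47],[-87.2,-64.3,47],[-87.2,-64.3,47]], "rot": [[0,0,0],[0,0,0],[0,0,0],[0,0,0],[0,0,0],[0,0,0],[0,0,0],[0,0,0],[0,0,0],[0,0,0],[0,0,0],[0,0,0]], "grip": [45,45,45,45,45,45,45,45,45,45,45,45]}}

```text
time_s: 26.5
ee_pos: [0.4945, 0.3152, 0.0537]
tool_rot: [1.96, -2.455, 0.001]
ft_force: [0.2, 0.5, 0.9]
grip_width: 0.0451
grasp_force: 0.0
```

Call:
{"method": "send_rows", "body": {"slide": [[0,0,0],[0,0,0],[0,0,0],[0,0,0],[0,0,0],[0,0,0],[0,0,0],[0,0,0]], "rot": [[0,0,0],[0,0,0],[0,0,0],[0,0,0],[0,0,0],[0,0,0],[0,0,0],[0,0,0]], "grip": [40,35,30,25,18,15,15,15], "force": 30}}

```text
time_s: 27.17
ee_pos: [0.4949, 0.3157, 0.0541]
tool_rot: [-1.959, 2.455, -0.001]
ft_force: [-1.0, 0.2, 1.7]
grip_width: 0.0253
grasp_force: 30.0
```

```bash
python3 -c "
from h import *
st()
s=get_state();M=R.from_rotvec(s['tool_rot']).as_matrix();d=np.array([.495,.315,0])-s['ee_pos'];tx=(M.T@d)[0];print('cap tool x offset mm',tx*1000)
h=world([.6352,.0050,.1555],[[0,-.028,0]])[0];a=np.radians(188.91);t=np.array([-np.sin(a),np.cos(a)]);h=h[:2]-t*tx;print(h)
plan((*s['ee_pos'][:2],.18,167.15),(*h,.18,188.91))"
```

```text
t27.17 [0.4949 0.3157 0.0541] yaw167.20 tilt [0.001 0.   ] F [-0.97  0.16  1.7 ] w0.0253 g30.0
cap tool x offset mm 0.700476502822076
[ 0.63942798 -0.02197013]
(np.float64(0.4949351038792642), np.float64(0.31571853654233833), 0.18, 167.15) slide [-0.0, -0.1, -125.9] rot [-0.001, 0.0003, 0.0008] rows>=3.0 0.0
(np.float64(0.6394279826277502), np.float64(-0.021970134335481967), 0.18, 188.91) slide [297.2, -215.9, -125.8] rot [-0.001, 0.0001, -0.379] rows>=9.3 3.0
```

Call:
{"method": "send_rows", "body": {"slide": [[0,0,-6],[0,0,-18],[0,0,-38],[0,0,-62],[0,0,-88],[0,0,-112],[0,0,-126],[0,0,-130],[0,0,-130]], "rot": [[0,0,0],[0,0,0],[0,0,0],[0,0,0],[0,0,0],[0,0,0],[0,0,0],[0,0,0],[0,0,0]], "grip": [15,15,15,15,15,15,15,15,15]}}

```text
time_s: 27.92
ee_pos: [0.495, 0.3159, 0.1849]
tool_rot: [-1.958, 2.453, -0.0]
ft_force: [0.8, 0.0, -1.3]
grip_width: 0.0249
grasp_force: 30.0
```

Call:
{"method": "send_rows", "body": {"slide": [[15,-11,0],[42,-30,0],[72,-52,0],[102,-74,0],[132,-96,0],[162,-118,0],[192,-139,0],[222,-161,0],[250,-182,0],[275,-200,0],[291,-211.5,0],[297.2,-216,0]], "rot": [[-0.001,0,-0.03],[-0.001,0,-0.06],[-0.001,0,-0.1],[-0.001,0,-0.14],[-0.001,0,-0.18],[-0.001,0,-0.22],[-0.001,0,-0.26],[-0.001,0,-0.3],[-0.001,0,-0.33],[-0.001,0,-0.36],[-0.001,0,-0.379],[-0.001,0,-0.379]], "grip": [15,15,15,15,15,15,15,15,15,15,15,15]}}

```text
time_s: 28.92
ee_pos: [0.6391, -0.0251, 0.1812]
tool_rot: [2.381, -2.044, -0.005]
ft_force: [-0.6, 0.4, -1.4]
grip_width: 0.0252
grasp_force: 30.0
```

Call:
{"method": "send_rows", "body": {"slide": [[0,0,0],[0,0,0],[0,0,0],[0,0,0],[0,0,0],[0,0,0]], "rot": [[0,0,0],[0,0,0],[0,0,0],[0,0,0],[0,0,0],[0,0,0]], "grip": [15,15,15,15,15,15]}}

```text
time_s: 29.42
ee_pos: [0.6393, -0.0211, 0.1842]
tool_rot: [2.388, -2.041, -0.0]
ft_force: [-0.3, 0.5, -1.2]
grip_width: 0.0254
grasp_force: 30.0
```

```bash
python3 -c "
from h import *
st()
plan((.6394,-.022,.18,188.91),(.6394,-.022,.0575,188.91))"
```

```text
t29.42 [ 0.6393 -0.0211  0.1842] yaw-171.02 tilt [-0.0001 -0.0001] F [-0.25  0.55 -1.2 ] w0.0254 g30.0
(0.6394, -0.022, 0.18, 188.91) slide [0.9, 0.0, 4.2] rot [0.0001, -0.0001, 0.0013] rows>=0.1 0.0
(0.6394, -0.022, 0.0575, 188.91) slide [0.9, 0.0, 126.7] rot [0.0001, -0.0001, 0.0013] rows>=3.0 0.0
```

Call:
{"method": "send_rows", "body": {"slide": [[0.9,0,15],[0.9,0,35],[0.9,0,55],[0.9,0,72],[0.9,0,83],[0.9,0,88],[0.9,0,91],[0.9,0,94],[0.9,0,97],[0.9,0,97]], "rot": [[0,0,0],[0,0,0],[0,0,0],[0,0,0],[0,0,0],[0,0,0],[0,0,0],[0,0,0],[0,0,0],[0,0,0]], "grip": [15,15,15,15,15,15,15,15,15,15]}}

```text
time_s: 30.25
ee_pos: [0.6397, -0.0229, 0.0872]
tool_rot: [-2.387, 2.042, -0.0]
ft_force: [0.4, 0.2, -1.5]
grip_width: 0.0254
grasp_force: 30.0
```

```bash
python3 -c "
from h import *
st()"
```

```text
t30.25 [ 0.6397 -0.0229  0.0872] yaw-171.10 tilt [ 0.0002 -0.    ] F [ 0.41  0.19 -1.47] w0.0254 g30.0
```

Already inside the hole with no contact. Continue down, then release and go for the empty in hole 3.

Call:
{"method": "send_rows", "body": {"slide": [[0,0,4],[0,0,8],[0,0,12],[0,0,16],[0,0,20],[0,0,23],[0,0,26],[0,0,27.5],[0,0,28.5],[0,0,28.5]], "rot": [[0,0,0],[0,0,0],[0,0,0],[0,0,0],[0,0,0],[0,0,0],[0,0,0],[0,0,0],[0,0,0],[0,0,0]], "grip": [15,15,15,15,15,15,15,15,15,15]}}

```text
time_s: 31.08
ee_pos: [0.6396, -0.0231, 0.0584]
tool_rot: [2.387, -2.042, -0.0]
ft_force: [0.3, -0.4, -0.9]
grip_width: 0.0254
grasp_force: 30.0
```

```bash
python3 -c "
from h import *
st()
h=world([.6352,.0050,.1555],[[0,.064,0]])[0]
s=get_state();plan((*s['ee_pos'][:2],.10,188.91),(*h[:2],.10,188.91),(*h[:2],.0435,188.91))"
```

```text
t31.08 [ 0.6396 -0.0231  0.0584] yaw-171.09 tilt [-0.0004 -0.0003] F [ 0.32 -0.4  -0.93] w0.0254 g30.0
(np.float64(0.6395934784699279), np.float64(-0.023052387977911572), 0.1, 188.91) slide [0.0, 0.0, -41.6] rot [0.0, -0.0, 0.0] rows>=1.0 0.0
(np.float64(0.6252880585127402), np.float64(0.0682277899024878), 0.1, 188.91) slide [-92.4, 0.0, -41.6] rot [0.0, -0.0, 0.0] rows>=2.4 0.0
(np.float64(0.6252880585127402), np.float64(0.0682277899024878), 0.0435, 188.91) slide [-92.4, -0.0, 14.9] rot [0.0, -0.0, 0.0] rows>=2.2 0.0
```

Call:
{"method": "send_rows", "body": {"slide": [[0,0,0],[0,0,0],[0,0,0],[0,0,0],[0,0,0],[0,0,-8],[0,0,-25],[0,0,-44],[-20,0,-46],[-50,0,-46],[-78,0,-46],[-92.4,0,-46]], "rot": [[0,0,0],[0,0,0],[0,0,0],[0,0,0],[0,0,0],[0,0,0],[0,0,0],[0,0,0],[0,0,0],[0,0,0],[0,0,0],[0,0,0]], "grip": [28,32,36,40,45,45,45,45,45,45,45,45]}}

```text
time_s: 32.08
ee_pos: [0.6252, 0.0706, 0.1055]
tool_rot: [-2.388, 2.04, -0.001]
ft_force: [0.2, -0.4, 1.1]
grip_width: 0.0447
grasp_force: 0.0
```

Call:
{"method": "send_rows", "body": {"slide": [[0,0,0],[0,0,0],[0,0,12],[0,0,24],[0,0,36],[0,0,46],[0,0,54],[0,0,56],[0,0,56]], "rot": [[0,0,0],[0,0,0],[0,0,0],[0,0,0],[0,0,0],[0,0,0],[0,0,0],[0,0,0],[0,0,0]], "grip": [45,45,45,45,45,45,45,45,45]}}

```text
time_s: 32.83
ee_pos: [0.625, 0.0676, 0.0477]
tool_rot: [2.385, -2.042, -0.001]
ft_force: [0.2, -0.1, -0.4]
grip_width: 0.045
grasp_force: 0.0
```

Call:
{"method": "send_rows", "body": {"slide": [[0,0,0],[0,0,0],[0,0,0],[0,0,0],[0,0,0],[0,0,0],[0,0,0],[0,0,0]], "rot": [[0,0,0],[0,0,0],[0,0,0],[0,0,0],[0,0,0],[0,0,0],[0,0,0],[0,0,0]], "grip": [40,34,28,22,16,14,14,14], "force": 20}}

```text
time_s: 33.5
ee_pos: [0.6254, 0.0683, 0.0489]
tool_rot: [-2.387, 2.042, -0.0]
ft_force: [-0.5, 0.7, 2.5]
grip_width: 0.0233
grasp_force: 20.0
```

```bash
python3 -c "
from h import *
st()"
```

```text
t33.50 [0.6254 0.0683 0.0489] yaw-171.08 tilt [ 0.0002 -0.0002] F [-0.48  0.75  2.46] w0.0233 g20.0
```

Call:
{"method": "send_rows", "body": {"slide": [[0,0,-5],[0,0,-15],[0,0,-28],[0,0,-45],[0,0,-65],[0,0,-90],[0,0,-115],[0,0,-127],[0,0,-131],[0,0,-131],[0,0,-131]], "rot": [[0,0,0],[0,0,0],[0,0,0],[0,0,0],[0,0,0],[0,0,0],[0,0,0],[0,0,0],[0,0,0],[0,0,0],[0,0,0]], "grip": [14,14,14,14,14,14,14,14,14,14,14]}}

```text
time_s: 34.42
ee_pos: [0.6246, 0.0683, 0.1788]
tool_rot: [2.386, -2.042, -0.002]
ft_force: [-1.1, -0.9, 0.1]
grip_width: 0.0236
grasp_force: 20.0
```

```bash
python3 -c "
from h import *
st()
q=[.4541,.2796,-.2247];c=world(q,[[-.032,.044,0]])[0];print(c)
plan((.434,.335,.20,167.15))"
```

```text
t34.42 [0.6246 0.0683 0.1788] yaw-171.11 tilt [-0.0017 -0.0001] F [-1.07 -0.91  0.07] w0.0236 g20.0
[0.43270826 0.32962393 0.        ]
(0.434, 0.335, 0.2, 167.15) slide [-293.0, 147.1, -20.9] rot [0.0017, -0.0001, 0.3794] rows>=7.9 3.0
```

Call:
{"method": "send_rows", "body": {"slide": [[-15,8,-8],[-40,20,-16],[-68,34,-21],[-98,49,-21],[-128,64,-21],[-158,79,-21],[-188,94,-21],[-218,109.5,-21],[-248,124.5,-21],[-273,137,-21],[-288,144.5,-21],[-293,147,-21]], "rot": [[0.0017,0,0.02],[0.0017,0,0.05],[0.0017,0,0.08],[0.0017,0,0.12],[0.0017,0,0.16],[0.0017,0,0.2],[0.0017,0,0.24],[0.0017,0,0.28],[0.0017,0,0.32],[0.0017,0,0.36],[0.0017,0,0.379],[0.0017,0,0.379]], "grip": [14,14,14,14,14,14,14,14,14,14,14,14]}}

```text
time_s: 35.42
ee_pos: [0.4327, 0.3363, 0.1988]
tool_rot: [1.961, -2.451, 0.002]
ft_force: [-0.3, -0.9, 0.6]
grip_width: 0.0231
grasp_force: 20.0
```

Call:
{"method": "send_rows", "body": {"slide": [[0,0,0],[0,0,0],[0,0,0],[0,0,0]], "rot": [[0,0,0],[0,0,0],[0,0,0],[0,0,0]], "grip": [14,14,14,14]}}

```text
time_s: 35.75
ee_pos: [0.4352, 0.334, 0.2001]
tool_rot: [-1.958, 2.457, -0.002]
ft_force: [-0.7, -0.6, -0.1]
grip_width: 0.0235
grasp_force: 20.0
```

```bash
python3 -c "
from h import *
st();q=np.array([.4541,.2796,-.2247])
W=grab('wrist','w8');q=crate(W,q);c=world(q,[[-.032,.044,0]])[0]
plan((*c[:2],.2,167.1),(*c[:2],.0455,167.1))
"
```

```text
t35.75 [0.4352 0.334  0.2001] yaw167.10 tilt [ 0.0009 -0.0009] F [-0.71 -0.63 -0.08] w0.0235 g20.0
crate cost at given 982 best 897.0 [ 0.4542  0.279  -0.2297]
(np.float64(0.43307882845191514), np.float64(0.3291618350628353), 0.2, 167.1) slide [5.3, 1.0, 0.3] rot [-0.0012, -0.0004, 0.0] rows>=0.1 0.0
(np.float64(0.43307882845191514), np.float64(0.3291618350628353), 0.0455, 167.1) slide [5.2, 1.2, 154.8] rot [-0.0012, -0.0004, 0.0] rows>=3.7 0.0
```

Crate unmoved. Lower and release.

Call:
{"method": "send_rows", "body": {"slide": [[5,1,15],[5.2,1,40],[5.2,1,70],[5.2,1,100],[5.2,1,120],[5.2,1,135],[5.2,1,145],[5.2,1,151],[5.2,1,154],[5.2,1,154.5],[5.2,1,154.5]], "rot": [[0,0,0],[0,0,0],[0,0,0],[0,0,0],[0,0,0],[0,0,0],[0,0,0],[0,0,0],[0,0,0],[0,0,0],[0,0,0]], "grip": [14,14,14,14,14,14,14,14,14,14,14]}}

```text
time_s: 36.72
ee_pos: [0.4333, 0.3305, 0.0467]
tool_rot: [-1.958, 2.454, -0.001]
ft_force: [-1.0, -1.0, 1.0]
grip_width: 0.0233
grasp_force: 20.0
```

```bash
python3 -c "
from h import *
st()"
```

```text
t36.72 [0.4333 0.3305 0.0467] yaw167.19 tilt [0.0024 0.0009] F [-1.   -1.04  0.99] w0.0233 g20.0
```

Call:
{"method": "send_rows", "body": {"slide": [[0,0,0],[0,0,0],[0,0,0],[0,0,0],[0,0,0],[0,0,-5],[0,0,-15],[0,0,-35],[0,0,-65],[0,0,-100],[0,0,-130],[0,0,-150]], "rot": [[0,0,0],[0,0,0],[0,0,0],[0,0,0],[0,0,0],[0,0,0],[0,0,0],[0,0,0],[0,0,0],[0,0,0],[0,0,0],[0,0,0]], "grip": [26,29,33,37,42,45,45,45,45,45,45,45]}}

```text
time_s: 37.72
ee_pos: [0.4337, 0.331, 0.2008]
tool_rot: [-1.956, 2.449, -0.001]
ft_force: [0.2, 0.2, 0.5]
grip_width: 0.0448
grasp_force: 0.0
```

```bash
python3 -c "
from h import *
st()
plan((.60,.12,.20,180),(.4811,-.2734,.16,183.75),(.503,.38,.20,167.1))"
```

```text
t37.72 [0.4337 0.331  0.2008] yaw167.22 tilt [0.0058 0.004 ] F [0.25 0.22 0.54] w0.0448 g0.0
(0.6, 0.12, 0.2, 180) slide [169.0, -208.9, 0.9] rot [-0.0054, 0.0047, -0.223] rows>=6.4 1.8
(0.4811, -0.2734, 0.16, 183.75) slide [579.2, -179.7, 38.6] rot [-0.0055, 0.0045, -0.2885] rows>=14.6 2.3
(0.503, 0.38, 0.2, 167.1) slide [-63.1, -56.8, 1.4] rot [-0.0048, 0.0052, 0.0021] rows>=2.0 0.1
```

Call:
{"method": "send_rows", "body": {"slide": [[30,-9,0],[70,-22,0],[110,-34,0],[150,-46.5,0],[190,-59,0],[230,-71,0],[270,-84,0],[310,-96,0],[350,-108.5,0],[390,-121,0],[430,-133,0],[470,-146,0]], "rot": [[0,0,0],[0,0,-0.03],[0,0,-0.06],[0,0,-0.09],[0,0,-0.12],[0,0,-0.15],[0,0,-0.18],[0,0,-0.21],[0,0,-0.24],[0,0,-0.26],[0,0,-0.28],[0,0,-0.2885]], "grip": [45,45,45,45,45,45,45,45,45,45,45,45]}}

```text
time_s: 38.72
ee_pos: [0.4703, -0.1601, 0.1976]
tool_rot: [-2.292, 2.146, -0.004]
ft_force: [-0.0, 1.3, 0.1]
grip_width: 0.0448
grasp_force: 0.0
```

Call:
{"method": "send_rows", "body": {"slide": [[38,0,0],[70,0,8],[95,0,20],[107,0,32],[110,0,38],[110,0,38],[110,0,38],[110,0,38],[110,0,38]], "rot": [[0,0,0],[0,0,0],[0,0,0],[0,0,0],[0,0,0],[0,0,0],[0,0,0],[0,0,0],[0,0,0]], "grip": [45,45,45,45,45,45,45,45,45]}}

```text
time_s: 39.47
ee_pos: [0.4783, -0.2668, 0.1592]
tool_rot: [-2.293, 2.145, -0.004]
ft_force: [0.4, -0.4, -0.2]
grip_width: 0.0448
grasp_force: 0.0
```

```bash
python3 -c "
from h import *
st()
plan((.4811,-.2734,.16,183.75),(.4811,-.2734,.0085,183.75))
T=grab('top','t3');S=grab('scene','s5')
t=cv2.imread('pics/t3.png');s=cv2.imread('pics/s5.png')
c=lambda i,x,y,w,h,k:cv2.resize(i[y:y+h,x:x+w],None,fx=k,fy=k,interpolation=2)
o=np.zeros((600,800,3),np.uint8)
a=c(t,125,145,195,125,2.9);o[:a.shape[0],:a.shape[1]]=a[:, :800]
o[363:599,:400]=c(s,180,172,100,59,4);b=c(s,328,218,86,59,4);o[363:599,410:754]=b
cv2.imwrite('pics/c5.png',o)"
```

```text
t39.47 [ 0.4783 -0.2668  0.1592] yaw-176.17 tilt [ 0.003  -0.0008] F [ 0.41 -0.4  -0.22] w0.0448 g0.0
(0.4811, -0.2734, 0.16, 183.75) slide [6.8, -2.3, -0.8] rot [-0.0029, -0.001, 0.0015] rows>=0.2 0.0
(0.4811, -0.2734, 0.0085, 183.75) slide [6.7, -1.9, 150.7] rot [-0.0029, -0.001, 0.0015] rows>=3.6 0.0
```

View pics/c5.png

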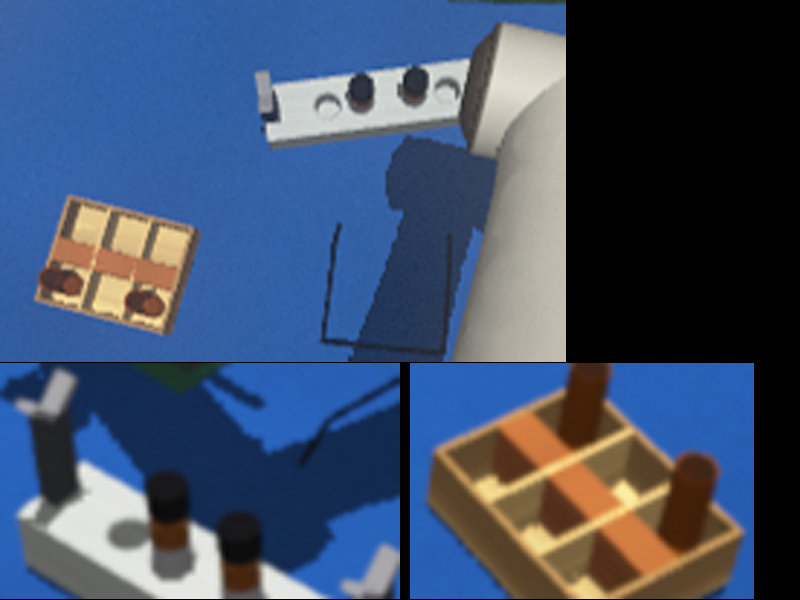

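The top and scene crops show both capped vials seated in rack holes 1 and 2, and both empties upright in the near-row crate cells. Now fetch the bar.

Call:
{"method": "send_rows", "body": {"slide": [[6.7,-2,10],[6.7,-2,35],[6.7,-2,65],[6.7,-2,95],[6.7,-2,115],[6.7,-2,130],[6.7,-2,142],[6.7,-2,150],[6.7,-2,150.5],[6.7,-2,150.5],[6.7,-2,150.5]], "rot": [[-0.0015,-0.0005,0.0015],[-0.0015,-0.0005,0.0015],[-0.0015,-0.0005,0.0015],[-0.0015,-0.0005,0.0015],[-0.0015,-0.0005,0.0015],[-0.0015,-0.0005,0.0015],[-0.0015,-0.0005,0.0015],[-0.0015,-0.0005,0.0015],[-0.0015,-0.0005,0.0015],[-0.0015,-0.0005,0.0015],[-0.0015,-0.0005,0.0015]], "grip": [45,45,45,45,45,45,45,45,45,45,45]}}

```text
time_s: 40.48
ee_pos: [0.481, -0.2746, 0.0083]
tool_rot: [-2.291, 2.149, -0.002]
ft_force: [0.0, -0.3, 1.1]
grip_width: 0.0449
grasp_force: 0.0
```

```bash
python3 -c "
from h import *
st()
plan((.4811,-.2734,.0085,183.75))"
```

```text
t40.48 [ 0.481  -0.2746  0.0083] yaw-176.35 tilt [ 0.0011 -0.0004] F [ 0.03 -0.26  1.12] w0.0449 g0.0
(0.4811, -0.2734, 0.0085, 183.75) slide [-1.2, -0.2, -0.2] rot [-0.0011, -0.0005, -0.0017] rows>=0.0 0.0
```

Call:
{"method": "send_rows", "body": {"slide": [[-0.8,0,0],[-0.8,0,0],[-0.8,0,0],[-0.8,0,0],[-0.8,0,0],[-0.8,0,0],[-0.8,0,0],[-0.8,0,0],[-0.8,0,0],[-0.8,0,0]], "rot": [[0,0,-0.0015],[0,0,-0.0015],[0,0,-0.0015],[0,0,-0.0015],[0,0,-0.0015],[0,0,-0.0015],[0,0,-0.0015],[0,0,-0.0015],[0,0,-0.0015],[0,0,-0.0015]], "grip": [38,32,26,20,16,12,8,6,6,6], "force": 35}}

```text
time_s: 41.32
ee_pos: [0.481, -0.2737, 0.0079]
tool_rot: [-2.292, 2.147, -0.002]
ft_force: [2.2, 1.0, -0.2]
grip_width: 0.0155
grasp_force: 35.0
```

Call:
{"method": "send_rows", "body": {"slide": [[0,0,-4],[0,0,-12],[0,0,-25],[0,0,-45],[0,0,-70],[0,0,-100],[0,0,-130],[0,0,-160],[0,0,-182],[0,0,-192],[0,0,-192],[0,0,-192]], "rot": [[0,0,0],[0,0,0],[0,0,0],[0,0,0],[0,0,0],[0,0,0],[0,0,0],[0,0,0],[0,0,0],[0,0,0],[0,0,0],[0,0,0]], "grip": [6,6,6,6,6,6,6,6,6,6,6,6]}}

```text
time_s: 42.32
ee_pos: [0.4793, -0.2731, 0.1987]
tool_rot: [2.291, -2.149, -0.004]
ft_force: [-0.1, 0.1, -2.7]
grip_width: 0.0158
grasp_force: 34.9
```

```bash
python3 -c "
from h import *
st()
plan((.6353,.0045,.20,188.96))"
```

```text
t42.32 [ 0.4793 -0.2731  0.1987] yaw-176.33 tilt [-0.0018  0.0016] F [-0.13  0.11 -2.72] w0.0158 g34.9
(0.6353, 0.0045, 0.2, 188.96) slide [-267.0, -173.5, -1.1] rot [0.0016, 0.0018, -0.0922] rows>=7.6 0.7
```

Call:
{"method": "send_rows", "body": {"slide": [[-12,-8,0],[-35,-23,0],[-62,-40,0],[-90,-58,0],[-118,-76.5,0],[-146,-95,0],[-174,-113,0],[-202,-131,0],[-228,-148,0],[-250,-162,0],[-263,-170.5,0],[-267,-173,0]], "rot": [[0,0,-0.005],[0,0,-0.01],[0,0,-0.02],[0,0,-0.03],[0,0,-0.04],[0,0,-0.05],[0,0,-0.06],[0,0,-0.07],[0,0,-0.08],[0,0,-0.088],[0,0,-0.0922],[0,0,-0.0922]], "grip": [6,6,6,6,6,6,6,6,6,6,6,6]}}

```text
time_s: 43.32
ee_pos: [0.6354, 0.0061, 0.1964]
tool_rot: [2.388, -2.035, -0.006]
ft_force: [-0.4, 0.1, -2.6]
grip_width: 0.0159
grasp_force: 34.9
```

Call:
{"method": "send_rows", "body": {"slide": [[0,0,0],[0,0,0],[0,0,0],[0,0,0],[0,0,0],[0,0,0]], "rot": [[0,0,0],[0,0,0],[0,0,0],[0,0,0],[0,0,0],[0,0,0]], "grip": [6,6,6,6,6,6]}}

```text
time_s: 43.82
ee_pos: [0.6354, 0.0033, 0.2]
tool_rot: [-2.388, 2.041, -0.0]
ft_force: [0.9, 0.7, -2.4]
grip_width: 0.0152
grasp_force: 34.9
```

```bash
python3 -c "
from h import *
st()
plan((.6353,.0045,.20,188.96),(.6353,.0045,.0825,188.96))"
```

```text
t43.82 [0.6354 0.0033 0.2   ] yaw-171.06 tilt [0.0002 0.0002] F [ 0.89  0.72 -2.44] w0.0152 g34.9
(0.6353, 0.0045, 0.2, 188.96) slide [-1.2, -0.1, 0.0] rot [-0.0, 0.0, -0.0] rows>=0.0 0.0
(0.6353, 0.0045, 0.0825, 188.96) slide [-1.2, -0.1, 117.5] rot [-0.0, 0.0, -0.0] rows>=2.8 0.0
```

Call:
{"method": "send_rows", "body": {"slide": [[-1,0,12],[-1,0,32],[-1,0,55],[-1,0,75],[-1,0,90],[-1,0,101],[-1,0,108],[-1,0,113],[-1,0,116],[-1,0,118],[-1,0,119.5],[-1,0,119.5]], "rot": [[0,0,0],[0,0,0],[0,0,0],[0,0,0],[0,0,0],[0,0,0],[0,0,0],[0,0,0],[0,0,0],[0,0,0],[0,0,0],[0,0,0]], "grip": [6,6,6,6,6,6,6,6,6,6,6,6]}}

```text
time_s: 44.82
ee_pos: [0.6358, 0.0051, 0.0807]
tool_rot: [-2.389, 2.04, -0.001]
ft_force: [-0.1, 0.3, -2.3]
grip_width: 0.0154
grasp_force: 34.9
```

```bash
python3 -c "
from h import *
st()"
```

```text
t44.82 [0.6358 0.0051 0.0807] yaw-170.99 tilt [0.0007 0.0002] F [-0.07  0.3  -2.28] w0.0154 g34.9
```

Call:
{"method": "send_rows", "body": {"slide": [[0,0,1],[0,0,2],[0,0,2.5],[0,0,2.5]], "rot": [[0,0,0],[0,0,0],[0,0,0],[0,0,0]], "grip": [6,6,6,6]}}

```text
time_s: 45.15
ee_pos: [0.636, 0.0051, 0.0804]
tool_rot: [-2.389, 2.039, -0.002]
ft_force: [-4.1, 0.2, 7.7]
grip_width: 0.0156
grasp_force: 35.0
```

```bash
python3 -c "
from h import *
st()"
```

```text
t45.15 [0.636  0.0051 0.0804] yaw-170.95 tilt [ 0.002  -0.0001] F [-4.09  0.17  7.69] w0.0156 g35.0
```

Call:
{"method": "send_rows", "body": {"slide": [[0,0.4,-1.5],[0,0.4,-1.5],[0,0.4,-1.5],[0,0.4,-1.5],[0,0.4,-1.5],[0,0.4,-1.5],[0,0.4,-8],[0,0.4,-25],[0,0.4,-50],[0,0.4,-80],[0,0.4,-110],[0,0.4,-140]], "rot": [[0,0,0],[0,0,0],[0,0,0],[0,0,0],[0,0,0],[0,0,0],[0,0,0],[0,0,0],[0,0,0],[0,0,0],[0,0,0],[0,0,0]], "grip": [18,22,27,32,37,40,40,40,40,40,40,40]}}

```text
time_s: 46.15
ee_pos: [0.6349, 0.0048, 0.2196]
tool_rot: [-2.389, 2.04, -0.0]
ft_force: [0.7, -0.0, -0.3]
grip_width: 0.0402
grasp_force: 0.0
```

Call:
{"method": "send_rows", "body": {"slide": [[30,22,0],[65,50,0],[100,76,0],[135,103,0],[170,130,0],[205,156,0],[235,180,0],[250,190,0],[250,190,0],[250,190,0]], "rot": [[0,0,0],[0,0,0],[0,0,0],[0,0,0],[0,0,0],[0,0,0],[0,0,0],[0,0,0],[0,0,0],[0,0,0]], "grip": [40,40,40,40,40,40,40,40,40,40]}}

```text
time_s: 46.98
ee_pos: [0.4858, -0.273, 0.2182]
tool_rot: [-2.386, 2.044, -0.001]
ft_force: [0.6, 0.0, -0.2]
grip_width: 0.0399
grasp_force: 0.0
```

```bash
python3 -c "
from h import *
st()
S=grab('scene','s6');T=grab('top','t4');S0=np.load('pics/s0.npz')['color'];S5=np.load('pics/s5.npz')['color'];T3=np.load('pics/t3.npz')['color']
D=lambda a,b,y0,y1,x0,x1:(np.abs(a[y0:y1,x0:x1].astype(int)-b[y0:y1,x0:x1]).max(2)>40).sum()
print('bar region vs start',D(S['color'],S0,172,245,180,240),D(S['color'],S0,195,245,180,285),'crate scene/top vs before',D(S['color'],S5,218,295,328,414),D(T['color'],T3,205,265,130,198))
g=S['color'].mean(2).astype(int);q=[.6355,.0048,.156]
for y in (-.13,-.1,-.06,-.04,0,.04,.06,.1,.13):
    p=proj(S,world(q,[[0,y,.124]]))[0].round().astype(int);print(y,p,g[p[1]-5:p[1]+6,p[0]].tolist(), S0.mean(2).astype(int)[p[1]-5:p[1]+6,p[0]].tolist())
"
```

```text
t46.98 [ 0.4858 -0.273   0.2182] yaw-171.17 tilt [ 0.0005 -0.0001] F [ 0.65  0.03 -0.21] w0.0399 g0.0
bar region vs start 1166 1476 crate scene/top vs before 0 0
-0.13 [189 178] [52, 46, 53, 100, 161, 185, 172, 141, 110, 117, 124] [105, 105, 109, 135, 170, 185, 170, 139, 111, 117, 123]
-0.1 [198 183] [78, 65, 62, 104, 164, 189, 175, 143, 105, 70, 48] [102, 103, 112, 150, 187, 190, 173, 142, 105, 83, 82]
-0.06 [210 190] [48, 49, 72, 137, 189, 191, 168, 133, 92, 61, 49] [109, 111, 122, 160, 191, 190, 167, 134, 108, 106, 108]
-0.04 [217 194] [48, 52, 83, 148, 190, 190, 165, 129, 91, 61, 46] [111, 112, 129, 171, 197, 188, 164, 131, 107, 105, 109]
0 [230 201] [42, 31, 24, 23, 23, 21, 18, 12, 12, 13, 14] [91, 55, 27, 23, 24, 24, 21, 16, 11, 13, 27]
0.04 [243 208] [46, 48, 70, 135, 191, 199, 181, 149, 108, 64, 26] [106, 108, 120, 158, 191, 195, 178, 149, 116, 102, 105]
0.06 [250 212] [47, 50, 82, 147, 193, 198, 178, 147, 105, 70, 50] [107, 108, 125, 167, 197, 195, 177, 146, 112, 101, 105]
0.1 [264 220] [105, 109, 135, 177, 201, 196, 172, 138, 112, 105, 106] [104, 108, 135, 176, 197, 191, 170, 138, 109, 104, 106]
0.13 [275 226] [165, 166, 171, 186, 199, 194, 173, 142, 111, 86, 47] [164, 164, 169, 183, 196, 190, 171, 139, 103, 72, 45]
```

The bar's profile matches the start image along its whole length, and the crate hasn't changed. Handing in.

```bash
python3 -c "
from h import *
print(finish_job())"
```

```text
the job is handed in; nothing more can be done
None
```

I handed the job in at about 47 s: both empties stand in carrier cells, both capped vials are down in rack holes, and the bar is back in the rack notches; `finish_job` returned no verdict, so the judged result is not known here.

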